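# Charge a grinding jar from the counting tray

### The job

Charge the steel grinding jar with exactly one row of balls: carry the counting tray by its blue handle to the jar and tip it slowly over its low front lip just until the three front balls have rolled off into the jar, while the three back balls stay behind their ridge. Then set the tray gently back home on its sloping rest, facing as before with the back balls still in it, and let go. Leave the jar standing where it is, do not press the tray hard on anything, and do not disturb the other things on the bench.

Things in the scene. Friction and masses are not known exactly. Their poses are not given: they have to be found in the camera images.
- tray: white counting tray, 48 mm (its x) by 76 mm (its y), loose, 0.15 kg. Origin: centre of its underside; x from the pouring front to the back, z up. Floor 3 mm thick, side and back walls to z = 17 mm. Three lanes along x, 22 mm wide, centres at y = +24, 0, -24 mm, parted by walls to z = 13 mm; each has a front pocket (x -21 to -3 mm) and a back pocket (x 1 to 21 mm)
- tray_lip (a point): middle of the tray's orange front lip: tray point (-24, 0, 4.5) mm; the lip spans x -24 to -21 mm. Lip and ridge are one comb whose height setting differs from time to time and is not told: the lip stands 1 to 3.3 mm above the floor, so the front balls roll over it at some lean between 26 and 48 degrees front-down: watch or feel (about 1 N lighter) when they go
- tray_ridge (a point): middle of the orange ridge between the pockets: tray point (-1, 0, 6.5) mm; spans x -3 to 1 mm, always stands 1.5 mm higher than the lip. The back balls follow over it only 11 to 15 degrees after the front ones, sooner if they arrive with speed: tip slowly and stop as soon as the front row has gone
- tray_handle (a point): centre of the tray's blue handle: tray point (0, 0, 52) mm. The crossbar bridges the tray from side to side along y, above the balls; 10 mm thick (x), z = 38 to 66 mm, 76 mm clear between its two side straps (82 mm overall)
- rest: grey sloping rest, fixed, base 105 x 116 mm. Origin: centre of its underside; z up. Its top plate slopes 20 degrees down towards its +x, with 6 mm rims at the low end and sides, open at the high end. The tray stands in it, back to the low end, 2 mm of play behind, 5 mm at each side; the tray, handle and all, is then turned 20 degrees about the rest's y, handle top leaning to +x
- rest_seat (a point): middle of the rest's sloping top, rest point (0, 0, 45) mm: where the tray's origin is when home
- rest_front (a point): where the middle of the tray's lip (tray_lip) is when home: rest point (-21, 0, 57.4) mm
- jar: open steel grinding jar, loose, 0.8 kg, outer diameter 100 mm (106 at the rim), height 62 mm, inner diameter about 90 mm, floor 6 mm thick. Origin: centre of its underside, z up
- bench_timer: white bench timer, 64 x 64 x 20 mm, loose bystander; origin centre of underside
- beaker_small: empty small clear beaker, 48 mm wide, 60 mm high, loose bystander; origin centre of underside
- masking_tape: roll of masking tape lying flat, 98 mm wide, 25 mm high, loose bystander; origin centre of underside
- ball_front0: steel grinding ball, 20 mm diameter, 33 g, starts in the front pocket of the tray lane at tray y = +24 mm; origin at its centre
- ball_front1: steel grinding ball, 20 mm diameter, 33 g, starts in the front pocket of the tray lane at tray y = 0 mm; origin at its centre
- ball_front2: steel grinding ball, 20 mm diameter, 33 g, starts in the front pocket of the tray lane at tray y = -24 mm; origin at its centre
- ball_back0: steel grinding ball, 20 mm diameter, 33 g, starts in the back pocket of the tray lane at tray y = +24 mm; origin at its centre
- ball_back1: steel grinding ball, 20 mm diameter, 33 g, starts in the back pocket of the tray lane at tray y = 0 mm; origin at its centre
- ball_back2: steel grinding ball, 20 mm diameter, 33 g, starts in the back pocket of the tray lane at tray y = -24 mm; origin at its centre
Mind the look-alikes: they are no part of the job. Leave any turquoise look-alike of the jar alone.

How it is judged:
By the outcome, as a careful person would: the job done as asked, in the order asked, and still so for the second after the job is handed in, with the robot touching nothing.
It also fails if it takes over 72 s, if anything falls off the work surface, if the arm or the gripper's body presses on something with over 40 N, if the wrist force passes 120 N, or if a joint passes its speed limit or range.

### The arm

A 6-joint arm with a two-finger parallel gripper is mounted at the origin on the work surface; the furniture and walls round the work are solid. World frame = base frame: x ahead of the robot, y to its left, z up, the work surface at z = 0. Lengths are in mm, angles in rad, forces in N, time in s.
With the tool pointing down it reaches from about 325 to 775 mm from the base axis. Payload 9.3 kg.
Tool frame: the origin (TCP) lies at the very end of the fingers, on their centre line; the grasp point (between the pads) lies 19 mm behind it; z points along the fingers, y is the direction in which the jaws open and shut (so a half turn about z gives the same grasp; the last joint's range is limited). The gripper opens to 85 mm and grips with 20 to 120 N. Pads are 22 mm wide; open, the fingers measure 114 mm over their backs; the gripper's body (76 mm by 85 mm) begins 54 mm behind the grasp point. The pads swing forward as they close: fully open they stand 13 mm farther back than shut.
Start: joints at [1.031, 0.259, 0.021, 1.334, 0, 1.418], TCP at [207.476, 509.363, 231.279] pointing down, gripper open.
Joint ranges: [-3.04, 3.04], [-0.91, 1.82], [-1.04, 1.36], [-1.92, 1.95], [-1.52, 1.45], [-3.14, 3.14]. Speed limits (rad/s): [2.22, 2.22, 2.79, 3.14, 3.14, 3.14].

### API

Orientations are given as [roll, pitch, yaw] about the fixed x, y, z axes, in that order (R = Rz(yaw) Ry(pitch) Rx(roll)).
In Python, from workcell import get_state, snapshot, finish_job, find_in, spot_point gives the robot as it stands. The module is installed in compiled form; this text tells all that it offers.
- The arm moves only by the tool drive_tool, never from a script. Its argument "rows" is a list of rows, each an object of numbers: "rx", "ry", "rz": the turn, a rotation vector about the world's x, y, z in rad; "tx", "ty", "tz": the shift along the world's x, y, z in m; "jaw": the opening, from 0 (shut) to 1 (fully open). In form: [{"rx": .., "ry": .., "rz": .., "tx": .., "ty": .., "tz": .., "jaw": ..}, ...]. A call has 1 to 10 rows; each row is the pose to reach, as a shift and turn from the pose commanded when the call began; what a row does not reach only later rows make up. A row lasts 1/10 s, in which the tool goes at most 50 mm and 8.59 degrees, less where a joint would pass 70% of its speed; a pose out of reach is approached as far as the arm can. A call with a gripper value outside its range is refused whole. The fingers move at their own pace and stop on an object; "newtons" is the grip in N (left out, the last holds). Time passes only in rows, so rows that repeat a pose let the fingers close. It gives the time, the measured TCP pose, the force and the opening at its end, in the units of the state.
- get_state(): the state, without advancing time (a new reading comes with each control period).
- snapshot(name): name is "side" or "top" or "wrist"; returns a dict with "image" (400x640x3 uint8, blue, green, red), "fov_y" (degrees; the focal length in pixels is half the picture's height over the tangent of half this angle, whatever the lens; pixels are square), "cx", "cy" (the principal point, pixels), "rvec" (rotation vector, rad) and "tvec" (3), from world to camera coordinates, as OpenCV has them; the wrist camera has in their place "mount" (4x4, takes a point from camera to tool coordinates, whose origin is the TCP and whose axes are the flange's). Camera axes: x right, y down, z forward; pixel columns grow to the right and rows downward; lengths in mm; the calibration is good to about 2 mm. A picture is of the moment at which its call begins: read the wrist's pose just before it. There is no depth.
- finish_job(): hands the job in, once; it reports no verdict.
Trained networks look in a picture, given as the dict that the camera call returned (one of the last four; its "shot" number tells which), for a name from the list of things; names that differ only in an ending like _2 or _b are one class to them, and where a whole thing is asked for, a point or a joint stands for the part that bears it (a point fixed in the world has none). Each returns a list of dicts, best first, with "confidence" (0 to 1); they miss things now and then, are a little off and sometimes report something else, mostly with a low value. They report only what shows in the picture. A call takes as long as a camera call. They do not tell look-alikes from the thing itself.
- find_in(picture, thing): "xy" ([column, row] in pixels, amid what is visible of it).
- spot_point(picture, thing): "xy" ([column, row] in pixels: a listed point, or the origin of a listed thing).
The state is a dict: "time": time; "q": joint angles; "qd": joint speeds; "joint_efforts": joint torques, N m; "eef_pos": TCP position; "tcp_rot": TCP orientation; "ft_force": force on the tool from outside, world axes, zero at the start; "wrist_torque": the same for the moment, N m; "grip_width": finger opening in mm.
Only numpy, scipy, OpenCV 4.12 (cv2) and the standard library are available. Lean on these libraries where they do the work, as an engineer would, in place of code of your own. Each camera call takes 0.05 s, during which the arm holds its last target. There are 200 camera calls.

## Working session

There is one attempt and no reset: what is moved stays moved. The work goes in short steps, Python scripts to look and compute and a tool call to move; the robot and the scene stay as the last step left them, time stands still between calls to the robot, and variables do not carry over. Pictures are saved under pics/ and viewed, about 8 in all and at most 12, crops included, and the job is handed in when it is done.

Besides the shell and the picture viewer there is one more tool, called after "Emit:" by a JSON object that holds its "op" and its "data". drive_tool: Moves the arm, as the interface text tells. Its arguments: {"type":"object","properties":{"rows":{"type":"array","items":{"type":"object","properties":{"rx":{"type":"number"},"ry":{"type":"number"},"rz":{"type":"number"},"tx":{"type":"number"},"ty":{"type":"number"},"tz":{"type":"number"},"jaw":{"type":"number"}}}},"newtons":{"type":"number"}},"required":["rows"]}

```bash
mkdir -p pics; cat > h.py <<'E'
import numpy as np, cv2
from workcell import *
def K(p):
    f=200/np.tan(np.radians(p['fov_y'])/2); return np.array([[f,0,p['cx']],[0,f,p['cy']],[0,0,1.]])
def ext(p,s=None):
    if 'rvec' in p: return cv2.Rodrigues(np.array(p['rvec'],float))[0],np.array(p['tvec'],float).ravel()
    from scipy.spatial.transform import Rotation as Ro
    M=np.eye(4);M[:3,:3]=Ro.from_euler('xyz',s['tcp_rot']).as_matrix();M[:3,3]=s['eef_pos']
    T=np.linalg.inv(M@np.array(p['mount'])); return T[:3,:3],T[:3,3]
def ray(p,xy,s=None):
    R,t=ext(p,s); d=R.T@np.linalg.inv(K(p))@np.array([xy[0],xy[1],1.]); return -R.T@t,d/np.linalg.norm(d)
def atz(p,xy,z,s=None):
    o,d=ray(p,xy,s); return o+d*(z-o[2])/d[2]
def tri(rs):
    A=0;b=0
    for o,d in rs:
        P=np.eye(3)-np.outer(d,d);A=A+P;b=b+P@o
    x=np.linalg.solve(A,b); return x,[np.linalg.norm((np.eye(3)-np.outer(d,d))@(x-o)) for o,d in rs]
def proj(p,X,s=None):
    R,t=ext(p,s); c=K(p)@(R@np.array(X,float)+t); return c[:2]/c[2]
E
cat > a.py <<'E'
from h import *
s=get_state();print(s)
P={n:snapshot(n) for n in('side','top')}
for n,p in P.items():
    cv2.imwrite(f'pics/{n}0.png',p['image']); print(n,-ext(p)[0].T@ext(p)[1])
Z=dict(tray_handle=90,tray_lip=57,tray_ridge=55,rest_seat=45,rest_front=57,jar=0,tray=45,rest=0,bench_timer=0,beaker_small=0,masking_tape=0)
for th in Z:
    for n,p in P.items():
        for d in spot_point(p,th)[:3]: print(th,n,np.round(d['xy'],1),round(d['confidence'],2),'atz',np.round(atz(p,d['xy'],Z[th])))
for th in('ball_front0','ball_back0'):
    for n,p in P.items(): print(th,n,[(np.round(d['xy']),round(d['confidence'],2)) for d in find_in(p,th)])
cv2.imwrite('pics/both.png',np.vstack([cv2.resize(P[n]['image'],(480,300)) for n in P]))
E
python3 a.py
```

```text
{'time': 0.0, 'q': array([1.03140556e+00, 2.59167181e-01, 2.07424238e-02, 1.33366541e+00,
       1.05755211e-05, 1.41820916e+00]), 'qd': array([-4.30424813e-05, -6.33465716e-04,  3.97829537e-04,  1.04646670e-05,
        1.18166060e-04,  7.15461620e-04]), 'joint_efforts': array([-2.22042443e-03, -5.55641270e+01,  3.44534218e+01,  1.36109884e-02,
       -4.12171821e-04, -2.42138196e-05]), 'eef_pos': array([207.32714028, 509.12677778, 230.67213062]), 'tcp_rot': array([-3.14031545e+00, -2.07111028e-04,  2.75478891e+00]), 'ft_force': array([-0.99055962, -0.17726012,  0.23005811]), 'wrist_torque': array([-0.01985274, -0.01677802,  0.02659282]), 'grip_width': 85.55514225757781}
side [-206.44976074 1312.07857644  809.13260936]
top [ 376.3606448   178.20501873 1646.34267524]
tray_handle top [431.9 189.9] 0.72 atz [ 583. -193.   90.]
tray_lip top [431.3 202. ] 0.58 atz [ 549. -199.   57.]
tray_lip top [429.7 201.7] 0.36 atz [ 550. -194.   57.]
tray_ridge top [424.8 194.1] 0.72 atz [ 574. -179.   55.]
rest_seat top [428.4 196.5] 0.75 atz [ 567. -193.   45.]
rest_seat top [427.7 195. ] 0.6 atz [
[... 325 characters left out ...]
0.]
jar top [302.6 212.5] 0.81 atz [511. 205.   0.]
jar top [303.7 272.1] 0.8 atz [320. 196.   0.]
tray top [428.7 197. ] 0.61 atz [ 566. -194.   45.]
rest top [424.6 198.9] 0.8 atz [ 565. -191.    0.]
rest top [368.8 217. ] 0.27 atz [501. -10.   0.]
bench_timer top [364.4 215.5] 0.75 atz [506.   4.   0.]
bench_timer top [402.4 147.8] 0.39 atz [ 732. -118.    0.]
beaker_small side [317.5 195.3] 0.7 atz [674.  15.   0.]
beaker_small top [362.3 164.9] 0.74 atz [672.  13.   0.]
masking_tape side [317.7 180.9] 0.74 atz [741. -85.   0.]
masking_tape top [405.7 145. ] 0.73 atz [ 742. -129.    0.]
ball_front0 side []
ball_front0 top []
ball_back0 side []
ball_back0 top [(array([430., 191.]), 0.32)]
```

View pics/both.png

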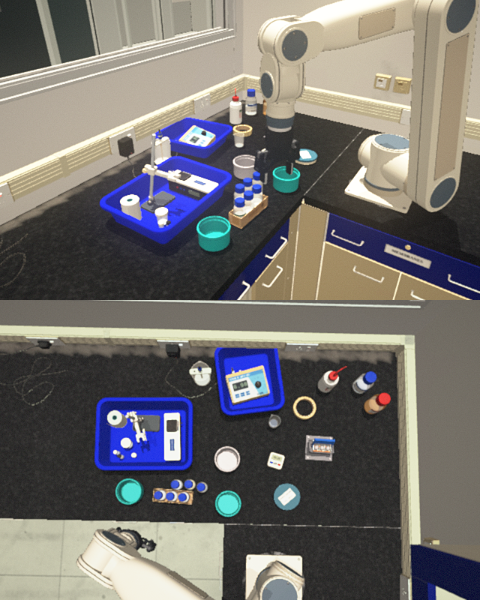

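```bash
python3 - <<'E'
import cv2,numpy as np
t=cv2.imread('pics/top0.png');s=cv2.imread('pics/side0.png')
a=cv2.resize(t[120:310,130:470],(800,447),interpolation=cv2.INTER_CUBIC)
cv2.imwrite('pics/topc.png',a)
E
```

```text
(no output)
```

View pics/topc.png

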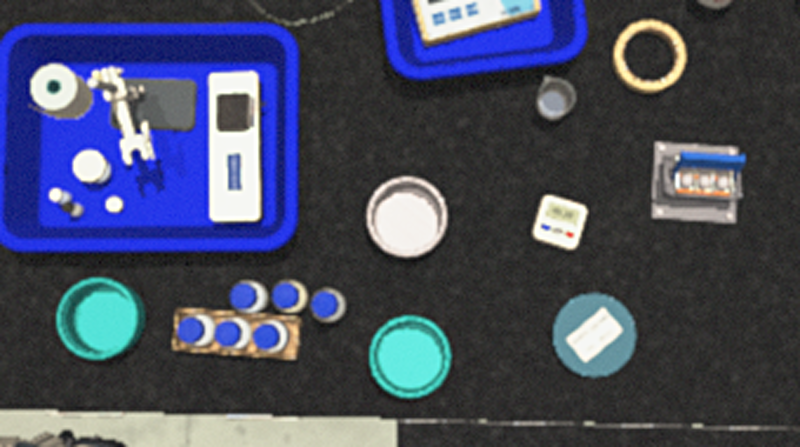

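Jar candidates: turquoise (180,254), turquoise (304,272), steel/white (303,212). The last is the jar, at about (511,205). The tray and rest are at (428,197), about (565,-192), with the lip facing the robot. I'm going above the tray for a close look.

Emit:
{"op": "drive_tool", "data": {"rows": [{"tx":0.19,"ty":-0.36,"tz":0.06,"rz":-1.18,"jaw":1},{"tx":0.19,"ty":-0.36,"tz":0.06,"rz":-1.18},{"tx":0.19,"ty":-0.36,"tz":0.06,"rz":-1.18},{"tx":0.19,"ty":-0.36,"tz":0.06,"rz":-1.18},{"tx":0.19,"ty":-0.36,"tz":0.06,"rz":-1.18},{"tx":0.19,"ty":-0.36,"tz":0.06,"rz":-1.18},{"tx":0.19,"ty":-0.36,"tz":0.06,"rz":-1.18},{"tx":0.19,"ty":-0.36,"tz":0.06,"rz":-1.18},{"tx":0.19,"ty":-0.36,"tz":0.06,"rz":-1.18},{"tx":0.19,"ty":-0.36,"tz":0.06,"rz":-1.18}]}}

```text
validation failed for argument at $.ro...
```

Emit:
{"op": "drive_tool", "data": {"rows": [{"tx":0.15,"ty":-0.34,"tz":0.03},{"tx":0.15,"ty":-0.34,"tz":0.03},{"tx":0.15,"ty":-0.34,"tz":0.03},{"tx":0.15,"ty":-0.34,"tz":0.03},{"tx":0.15,"ty":-0.34,"tz":0.03},{"tx":0.15,"ty":-0.34,"tz":0.03},{"tx":0.15,"ty":-0.34,"tz":0.03},{"tx":0.15,"ty":-0.34,"tz":0.03},{"tx":0.15,"ty":-0.34,"tz":0.03},{"tx":0.15,"ty":-0.34,"tz":0.03}]}}

```text
validation failed for argument at $.ro...
```

```bash
cat > b.py <<'E'
from h import *
s=get_state();w=snapshot('wrist');t=snapshot('top');sd=snapshot('side')
print(s['time'],s['eef_pos'],s['tcp_rot'],s['q'],s['ft_force'])
cv2.imwrite('pics/w1.png',w['image'])
Z=dict(tray_handle=94,tray_lip=57,tray_ridge=51,rest_seat=45,rest_front=57,rest=0)
for th in Z:
    for n,p in(('w',w),('t',t),('s',sd)):
        for d in spot_point(p,th)[:2]: print(th,n,np.round(d['xy'],1),round(d['confidence'],2),'atz',np.round(atz(p,d['xy'],Z[th],s),1))
E
python3 b.py
```

```text
1.4 [207.45949938 509.3676873  231.25469312] [-3.14155322e+00 -2.16590082e-05  2.75478797e+00] [1.03142164e+00 2.58628768e-01 2.14787049e-02 1.33368853e+00
 1.54139470e-05 1.41822632e+00] [ 0.42924331  0.03317953 -0.68032811]
tray_handle t [432.7 187.8] 0.78 atz [ 588.8 -194.7   94. ]
tray_lip t [428.1 202. ] 0.66 atz [ 548.6 -189.    57. ]
tray_lip t [404.7 148.1] 0.33 atz [ 718.8 -114.9   57. ]
tray_ridge t [428.9 194.6] 0.91 atz [ 572.8 -193.    51. ]
rest_seat t [425.2 197.9] 0.63 atz [ 562.7 -182.6   45. ]
rest_front t [428.3 200.3] 0.83 atz [ 554.  -189.6   57. ]
rest t [424.6 197.8] 0.77 atz [ 568.2 -190.8    0. ]
```

View pics/w1.png

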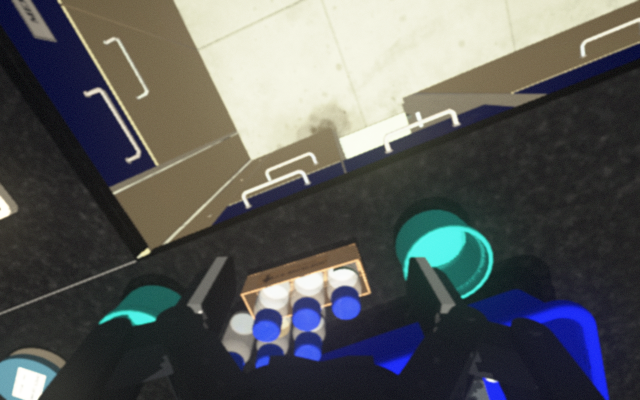

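Emit:
{"op": "drive_tool", "data": {"rows": [{"tx":0.19,"ty":-0.36,"tz":0.06,"rx":0,"ry":0,"rz":-1.18,"jaw":1},{"tx":0.19,"ty":-0.36,"tz":0.06,"rx":0,"ry":0,"rz":-1.18,"jaw":1},{"tx":0.19,"ty":-0.36,"tz":0.06,"rx":0,"ry":0,"rz":-1.18,"jaw":1},{"tx":0.19,"ty":-0.36,"tz":0.06,"rx":0,"ry":0,"rz":-1.18,"jaw":1},{"tx":0.19,"ty":-0.36,"tz":0.06,"rx":0,"ry":0,"rz":-1.18,"jaw":1},{"tx":0.19,"ty":-0.36,"tz":0.06,"rx":0,"ry":0,"rz":-1.18,"jaw":1},{"tx":0.19,"ty":-0.36,"tz":0.06,"rx":0,"ry":0,"rz":-1.18,"jaw":1},{"tx":0.19,"ty":-0.36,"tz":0.06,"rx":0,"ry":0,"rz":-1.18,"jaw":1},{"tx":0.19,"ty":-0.36,"tz":0.06,"rx":0,"ry":0,"rz":-1.18,"jaw":1},{"tx":0.19,"ty":-0.36,"tz":0.06,"rx":0,"ry":0,"rz":-1.18,"jaw":1}]}}

```text
time: 3.45
eef_pos: [398.3, 148.0, 291.4]
tcp_rot: [3.141, -0.0, 1.572]
ft_force: [0.8, -0.5, -0.3]
grip_width: 85.5
```

Emit:
{"op": "drive_tool", "data": {"rows": [{"tx":0.15,"ty":-0.37,"tz":0.03,"rx":0,"ry":0,"rz":0,"jaw":1},{"tx":0.15,"ty":-0.37,"tz":0.03,"rx":0,"ry":0,"rz":0,"jaw":1},{"tx":0.15,"ty":-0.37,"tz":0.03,"rx":0,"ry":0,"rz":0,"jaw":1},{"tx":0.15,"ty":-0.37,"tz":0.03,"rx":0,"ry":0,"rz":0,"jaw":1},{"tx":0.15,"ty":-0.37,"tz":0.03,"rx":0,"ry":0,"rz":0,"jaw":1},{"tx":0.15,"ty":-0.37,"tz":0.03,"rx":0,"ry":0,"rz":0,"jaw":1},{"tx":0.15,"ty":-0.37,"tz":0.03,"rx":0,"ry":0,"rz":0,"jaw":1},{"tx":0.15,"ty":-0.37,"tz":0.03,"rx":0,"ry":0,"rz":0,"jaw":1},{"tx":0.15,"ty":-0.37,"tz":0.03,"rx":0,"ry":0,"rz":0,"jaw":1},{"tx":0.15,"ty":-0.37,"tz":0.03,"rx":0,"ry":0,"rz":0,"jaw":1}]}}

```text
time: 4.45
eef_pos: [548.1, -219.9, 320.0]
tcp_rot: [-3.14, -0.002, 1.576]
ft_force: [-0.6, 0.8, 0.8]
grip_width: 85.1
```

```bash
sed -i "s/;sd=snapshot('side')//; s/,('s',sd)//; s/w1.png/w2.png/; s/,('t',t)//; s/;t=snapshot('top')//" b.py; sed -i "/^Z=/i print(np.round(w['mount'],3),w['fov_y'])" b.py; python3 b.py
```

```text
4.45 [ 548.12803687 -219.88770898  320.03254372] [-3.13987851e+00 -1.50615215e-03  1.57584785e+00] [-5.23757343e-01  3.26853349e-01  3.41629301e-01  1.58781215e+00
  4.35628427e-04  1.04198568e+00] [-0.55048074  0.77754481  0.78849098]
[[-1.00000e-03 -9.45000e-01 -3.28000e-01  8.44200e+01]
 [ 1.00000e+00 -0.00000e+00 -0.00000e+00  2.91000e-01]
 [ 0.00000e+00 -3.28000e-01  9.45000e-01 -1.43752e+02]
 [ 0.00000e+00  0.00000e+00  0.00000e+00  1.00000e+00]] 67.04230873709515Traceback (most recent call last):
  File "b.py", line 8, in <module>
    for n,p in(('w',w)):
        ^^^
ValueError: not enough values to unpack (expected 2, got 1)
```

View pics/w2.png

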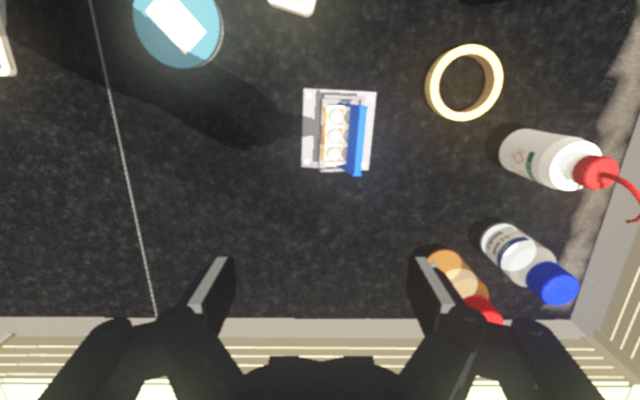

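Emit:
{"op": "drive_tool", "data": {"rows": [{"tx":0.02,"ty":0.02,"tz":-0.13,"rx":0,"ry":0,"rz":0,"jaw":1},{"tx":0.02,"ty":0.02,"tz":-0.13,"rx":0,"ry":0,"rz":0,"jaw":1},{"tx":0.02,"ty":0.02,"tz":-0.13,"rx":0,"ry":0,"rz":0,"jaw":1},{"tx":0.02,"ty":0.02,"tz":-0.13,"rx":0,"ry":0,"rz":0,"jaw":1},{"tx":0.02,"ty":0.02,"tz":-0.13,"rx":0,"ry":0,"rz":0,"jaw":1}]}}

```text
time: 5.0
eef_pos: [567.5, -199.1, 192.8]
tcp_rot: [3.141, 0.0, 1.577]
ft_force: [0.5, -0.7, 0.5]
grip_width: 85.1
```

```bash
cat > b.py <<'E'
from h import *
s=get_state();w=snapshot('wrist')
print(s['time'],s['eef_pos'],s['tcp_rot'],s['ft_force'])
cv2.imwrite('pics/w3.png',w['image'])
Z=dict(tray_handle=94,tray_lip=57,tray_ridge=51,rest_seat=45,rest_front=57,rest=0)
for th in Z:
    for d in spot_point(w,th)[:2]: print(th,np.round(d['xy'],1),round(d['confidence'],2),'atz',np.round(atz(w,d['xy'],Z[th],s),1))
b,g,r=[w['image'][:,:,i].astype(int) for i in range(3)]
m=((b>120)&(r<b*0.5)&(g<b*0.75)).astype(np.uint8)
m[230:]=0
n,l,st,c=cv2.connectedComponentsWithStats(m);i=1+st[1:,4].argmax()
ys,xs=np.where(l==i);re=cv2.minAreaRect(np.c_[xs,ys].astype(np.float32));print(re)
for q in cv2.boxPoints(re): print(q,atz(w,q,106,s).round(1),atz(w,q,81,s).round(1))
E
python3 b.py
```

```text
5.0 [ 567.54608676 -199.0808347   192.78223338] [3.14101760e+00 2.84599006e-04 1.57727295e+00] [ 0.50143411 -0.65956187  0.46204735]
tray_handle [347.7 184.8] 0.95 atz [ 590.2 -188.3   94. ]
tray_lip [302.2 173.2] 0.76 atz [ 549.9 -188.3   57. ]
tray_ridge [327.7 173.9] 0.87 atz [ 574.4 -190.4   51. ]
rest_front [307.4 175.4] 0.91 atz [ 554.9 -190.4   57. ]
((343.7123107910156, 184.82228088378906), (29.90229034423828, 89.16712188720703), 3.094058036804199)
[326.37656 228.53386] [ 572.6 -223.1  106. ] [ 573.1 -234.9   81. ]
[331.18936 139.49672] [ 575.3 -148.9  106. ] [ 576.2 -152.6   81. ]
[361.04807 141.1107 ] [ 598. -150.  106.] [ 601.4 -153.8   81. ]
[356.23526 230.14784] [ 597.7 -224.5  106. ] [ 601.  -236.4   81. ]
```

View pics/w3.png

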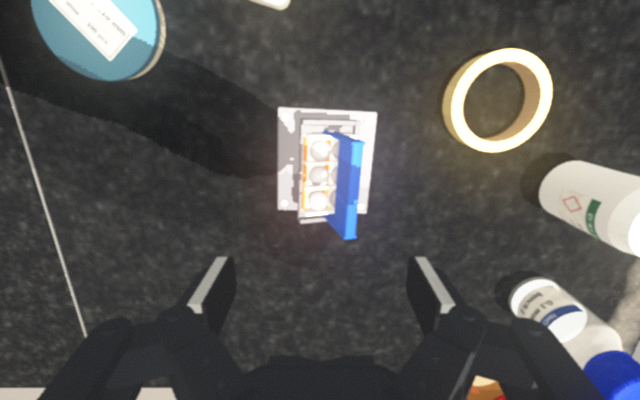

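```bash
python3 - <<'E'
from h import *
s=get_state();w=snapshot('wrist');I=w['image']
for q in((279,107),(278,210)): print(q,[atz(w,q,z,s).round(1)[:2] for z in(0,64)])
for q in((377,112),(367,213)): print(q,[atz(w,q,z,s).round(1)[:2] for z in(0,28)])
b,g,r=[I[:,:,i].astype(int) for i in range(3)]
m=((b>120)&(r<b*0.5)&(g<b*0.75))
# right edge of the blue bar (top back edge), lit top
pts=[]
for row in range(148,228,4):
    c=np.where(m[row,300:400])[0]+300
    pts.append((row,c.min(),c.max()))
P=np.array([atz(w,(c+.5,r_),107,s)[:2] for r_,_,c in pts]); print('right edge slope dx/dy',np.polyfit(P[:,1],P[:,0],1))
# predicted projection for yaw hypotheses
psi=0
c=I[90:250,260:400]; cv2.imwrite('pics/c3.png',cv2.resize(c,(700,800),interpolation=cv2.INTER_CUBIC)[:600*1])
import numpy as np
from scipy.optimize import least_squares
def model(p,L):
    x,y,ps=p;a=np.radians(20);cs,sn=np.cos(ps),np.sin(ps);Rz=np.array([[cs,-sn,0],[sn,cs,0],[0,0,1]])
    Ry=np.array([[np.cos(a),0,np.sin(a)],[0,1,0],[-np.sin(a),0,np.cos(a)]])
    return np.array([x,y,45])+Rz@Ry@L
pr=[]
for f in ((587,-189),):
    pass
# unknown seat x,y,yaw: fit to corners of handle top back edge + net points
obs=[((0,0,52),(347.7,184.8)),((-24,0,4.5),(302.2,173.2)),((-1,0,6.5),(327.7,173.9)),((-24,0,4.5),(307.4,175.4))]
rr=[(r_,c+.5) for r_,_,c in pts]
def res(p):
    o=[]
    for L,q in obs: o+=list((proj(w,model(p,np.array(L)),s)-q)*.5)
    A=proj(w,model(p,np.array([5,38,66.])),s);B=proj(w,model(p,np.array([5,-38,66.])),s)
    for r_,c in rr: o.append(.5*(A[0]+(B[0]-A[0])*(r_-A[1])/(B[1]-A[1])-c))
    return o
f=least_squares(res,[566,-190,0],x_scale=[1,1,.01]);print(f.x,np.round(f.fun,1))
for L in((5,41,66),(5,-41,66),(-5,41,66),(-5,-41,66),(0,0,52)): print(L,proj(w,model(f.x,np.array(L)),s).round(1),model(f.x,np.array(L)).round(1))
E
```

```text
(279, 107) [array([ 523.2, -132.3]), array([ 531.7, -129.3])]
(278, 210) [array([ 517. , -250.6]), array([ 526.6, -225.1])]
(377, 112) [array([ 628.3, -137.1]), array([ 623.2, -135.4])]
(367, 213) [array([ 623.8, -254.2]), array([ 619.1, -242.8])]
right edge slope dx/dy [-8.85771272e-02  5.79017023e+02]
[ 5.69323118e+02 -1.91098550e+02  8.63937748e-02] [-2.1 -0.4 -1.   1.5 -2.1 -0.6 -3.6  0.4  1.1  1.7  1.7  2.3  1.9 -2.
 -1.4 -1.3 -1.2 -0.6 -0.5 -0.4  0.2  0.8  1.4  1.   0.6  0.7  0.7  0.8]
(5, 41, 66) [354.  135.6] [ 593.  -147.9  105.3]
(5, -41, 66) [358.6 233.3] [ 600.  -229.6  105.3]
(-5, 41, 66) [341.9 137.3] [ 583.6 -148.7  108.7]
(-5, -41, 66) [347.9 236. ] [ 590.7 -230.4  108.7]
(0, 0, 52) [343.6 184. ] [ 587.  -189.6   93.9]
```

View pics/c3.png

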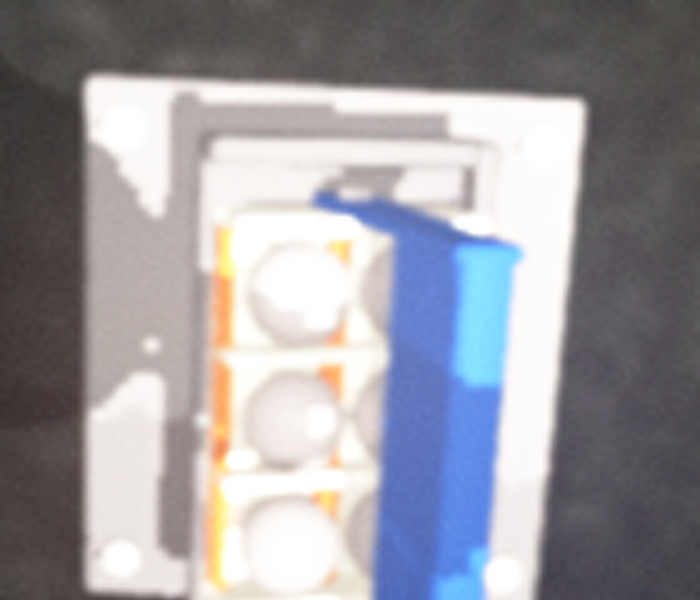

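```bash
cat > fit.py <<'E'
from h import *
from scipy.optimize import least_squares
a=np.radians(20)
def rz(p): return cv2.Rodrigues(np.array([0,0,p]))[0]
def ry(p): return cv2.Rodrigues(np.array([0,p,0]))[0]
def tp(p,L): return np.array([p[0],p[1],45])+rz(p[2])@ry(a)@np.array(L,float)
def bp(p,L): return np.array([p[0],p[1],0])+rz(p[2])@np.array(L,float)
if __name__=='__main__':
    s=get_state();w=snapshot('wrist')
    T=[((-5,41,66),(351,138.6)),((5,41,66),(364,140)),((5,-41,66),(356,239)),((-5,-41,66),(345,237)),((-24,0,4.5),(302.2,173.2)),((-1,0,6.5),(327.7,173.9)),((0,0,52),(347.7,184.8))]
    B=[((-52.5,58,0),(277.2,105.6)),((52.5,58,0),(377,110)),((52.5,-58,0),(367,213)),((-52.5,-58,0),(277.5,210))]
    res=lambda p,T=T,B=B:np.concatenate([proj(w,tp(p,L),s)-q for L,q in T]+[proj(w,bp(p,L),s)-q for L,q in B])
    for t,b in((T,B),(T,[]),([],B)):
        f=least_squares(lambda p:res(p,t,b),[570,-190,0],x_scale=[1,1,.01]);print(f.x.round(3),f.fun.reshape(-1,2).round(1).tolist())
        print('handle',tp(f.x,(0,0,52)).round(1))
E
python3 fit.py
```

```text
[ 5.71930e+02 -1.91107e+02 -3.40000e-02] [[1.2, 1.5], [0.2, -0.1], [0.1, -1.9], [0.3, 1.6], [0.8, 0.6], [-1.3, -0.9], [-0.8, 1.8], [0.2, 0.6], [-1.4, -0.1], [-0.7, -2.5], [0.9, -2.5]]
handle [ 589.7 -191.7   93.9]
[ 5.71834e+02 -1.90800e+02 -3.00000e-02] [[1.0, 1.0], [-0.1, -0.6], [0.1, -2.3], [0.4, 1.2], [0.7, 0.3], [-1.4, -1.2], [-0.9, 1.3]]
handle [ 589.6 -191.3   93.9]
[ 5.72212e+02 -1.92149e+02 -3.80000e-02] [[0.8, 1.4], [-1.0, 1.2], [-0.8, -1.5], [1.0, -1.8]]
handle [ 590.  -192.8   93.9]
```

```bash
cat > tgt.py <<'E'
from fit import *
from scipy.spatial.transform import Rotation as Ro
SEAT=[572,-191.3,-.035]
def target(Rt,pt,zt=35):
    """tool pose for tray rotation Rt, tray point (0,0,zt) located at TCP, pt = tray origin"""
    x=Rt[:,0];z=-Rt[:,2]; return np.c_[np.cross(x,z),x,z], pt+Rt@np.array([0,0,zt])
def delta(R,p):
    s=get_state();Rc=Ro.from_euler('xyz',s['tcp_rot']).as_matrix()
    print('t',s['time'],'rot',Ro.from_matrix(R@Rc.T).as_rotvec().round(4),'shift m',((p-s['eef_pos'])/1000).round(4))
E
python3 - <<'E'
from tgt import *
Rt=rz(SEAT[2])@ry(a)
for zt in(125,35): delta(*target(Rt,np.array([572,-191.3,45]),zt))
E
```

```text
t 5.45 rot [ 0.0058  0.3497 -0.0383] shift m [ 0.0472  0.0081 -0.0294]
t 5.45 rot [ 0.0058  0.3497 -0.0383] shift m [ 0.0164  0.0092 -0.1139]
```

Emit:
{"op": "drive_tool", "data": {"rows": [{"tx":0.047,"ty":0.008,"tz":-0.029,"rx":0.0058,"ry":0.35,"rz":-0.038,"jaw":1},{"tx":0.047,"ty":0.008,"tz":-0.029,"rx":0.0058,"ry":0.35,"rz":-0.038,"jaw":1},{"tx":0.047,"ty":0.008,"tz":-0.029,"rx":0.0058,"ry":0.35,"rz":-0.038,"jaw":1},{"tx":0.047,"ty":0.008,"tz":-0.029,"rx":0.0058,"ry":0.35,"rz":-0.038,"jaw":1},{"tx":0.047,"ty":0.008,"tz":-0.029,"rx":0.0058,"ry":0.35,"rz":-0.038,"jaw":1},{"tx":0.047,"ty":0.008,"tz":-0.029,"rx":0.0058,"ry":0.35,"rz":-0.038,"jaw":1}]}}

```text
time: 6.05
eef_pos: [614.2, -192.9, 163.5]
tcp_rot: [-2.795, 0.0, 1.536]
ft_force: [0.2, 0.9, 1.3]
grip_width: 85.2
```

```bash
python3 - <<'E'
from tgt import *
Rt=rz(SEAT[2])@ry(a)
for zt in(125,35): delta(*target(Rt,np.array([572,-191.3,45]),zt))
s=get_state();print(s['q'],s['ft_force']);w=snapshot('wrist');cv2.imwrite('pics/w4.png',w['image'])
for L in((5,41,66),(5,-41,66),(-5,41,66),(-5,-41,66)): print(proj(w,tp(SEAT,L),s).round(1))
print([ (np.round(d['xy'],1),d['confidence']) for d in spot_point(w,'tray_handle')],proj(w,tp(SEAT,(0,0,52)),s))
E
```

```text
t 6.05 rot [ 0.0001  0.0021 -0.0001] shift m [ 0.0006  0.0001 -0.001 ]
t 6.05 rot [ 0.0001  0.0021 -0.0001] shift m [-0.0302  0.0012 -0.0856]
[-0.38139214  0.68957413  0.51136717  1.72041724 -0.11579286  1.24345717] [0.24939921 0.88688177 1.29218383]
[329.5 158.7]
[328.6 263.3]
[314.9 158.8]
[315.6 263.3]
[(array([320.9, 205.7]), 0.72)] [322.05155863 207.28336785]
```

View pics/w4.png

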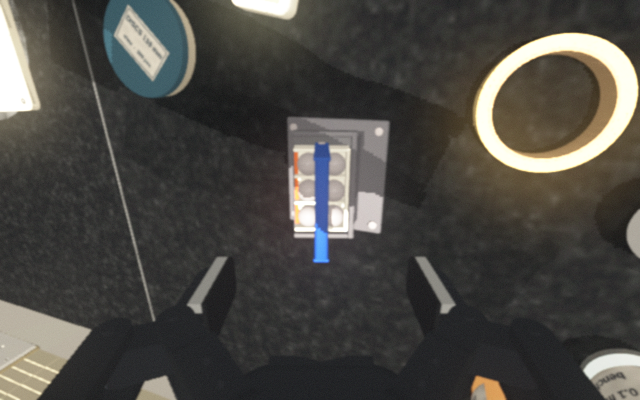

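Emit:
{"op": "drive_tool", "data": {"rows": [{"tx":-0.014,"ty":0,"tz":-0.04,"rx":0,"ry":0.002,"rz":0,"jaw":1},{"tx":-0.022,"ty":0.001,"tz":-0.062,"rx":0,"ry":0.002,"rz":0,"jaw":1},{"tx":-0.03,"ty":0.001,"tz":-0.085,"rx":0,"ry":0.002,"rz":0,"jaw":1},{"tx":-0.03,"ty":0.001,"tz":-0.085,"rx":0,"ry":0.002,"rz":0,"jaw":1},{"tx":-0.03,"ty":0.001,"tz":-0.085,"rx":0,"ry":0.002,"rz":0,"jaw":1}]}}

```text
time: 6.65
eef_pos: [584.4, -191.9, 78.9]
tcp_rot: [-2.791, 0.0, 1.536]
ft_force: [0.7, 0.0, 1.0]
grip_width: 85.2
```

```bash
python3 - <<'E'
from tgt import *
Rt=rz(SEAT[2])@ry(a)
delta(*target(Rt,np.array([572,-191.3,45]),35))
s=get_state();print(s['ft_force'],s['wrist_torque']);w=snapshot('wrist');cv2.imwrite('pics/w5.png',w['image'])
E
```

```text
t 6.65 rot [ 0.0001 -0.0013 -0.    ] shift m [-0.0005  0.0002 -0.0011]
[0.72371596 0.00950772 1.00033934] [-0.04495942 -0.29186798  0.00250896]
```

View pics/w5.png

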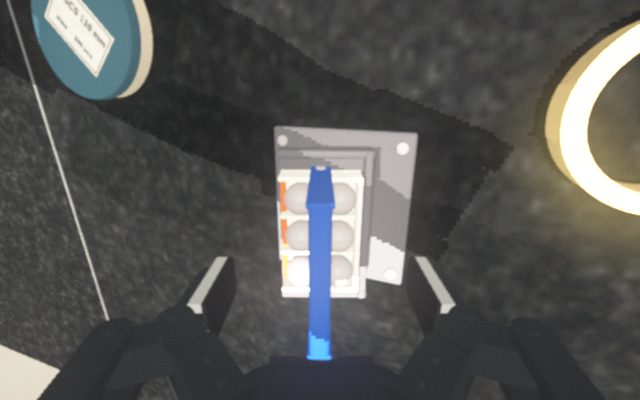

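Emit:
{"op": "drive_tool", "data": {"rows": [{"tx":0,"ty":0,"tz":0,"rx":0,"ry":0,"rz":0,"jaw":0},{"tx":0,"ty":0,"tz":0,"rx":0,"ry":0,"rz":0,"jaw":0},{"tx":0,"ty":0,"tz":0,"rx":0,"ry":0,"rz":0,"jaw":0},{"tx":0,"ty":0,"tz":0,"rx":0,"ry":0,"rz":0,"jaw":0},{"tx":0,"ty":0,"tz":0,"rx":0,"ry":0,"rz":0,"jaw":0},{"tx":0,"ty":0,"tz":0,"rx":0,"ry":0,"rz":0,"jaw":0},{"tx":0,"ty":0,"tz":0,"rx":0,"ry":0,"rz":0,"jaw":0},{"tx":0,"ty":0,"tz":0,"rx":0,"ry":0,"rz":0,"jaw":0},{"tx":0,"ty":0,"tz":0,"rx":0,"ry":0,"rz":0,"jaw":0}], "newtons": 60}}

```text
time: 7.6
eef_pos: [584.5, -191.6, 77.2]
tcp_rot: [-2.79, -0.0, 1.536]
ft_force: [1.2, 1.1, 0.1]
grip_width: 9.1
```

```bash
python3 - <<'E'
from tgt import *
s=get_state();print(s)
E
```

```text
{'time': 7.6, 'q': array([-0.39477372,  0.67521836,  0.25978253,  1.48662225, -0.12147795,
        1.23078313]), 'qd': array([ 4.95731914e-05,  7.86196882e-05, -1.35385200e-03, -1.35736977e-03,
        4.69094163e-05, -1.28215619e-04]), 'joint_efforts': array([-7.59456656e-02, -8.16287684e+01,  2.99585277e+01,  3.09172511e+00,
       -4.70899902e-01,  4.47633924e-03]), 'eef_pos': array([ 584.4887544 , -191.64628622,   77.21358827]), 'tcp_rot': array([-2.78953190e+00, -4.35317539e-04,  1.53628922e+00]), 'ft_force': array([1.19531483, 1.14631924, 0.09338144]), 'wrist_torque': array([-0.01654483, -0.40824664,  0.08293902]), 'grip_width': 9.074084278831394}
```

Emit:
{"op": "drive_tool", "data": {"rows": [{"tx":0,"ty":0,"tz":0.004,"rx":0,"ry":0,"rz":0,"jaw":0},{"tx":0,"ty":0,"tz":0.01,"rx":0,"ry":0,"rz":0,"jaw":0},{"tx":0,"ty":0,"tz":0.02,"rx":0,"ry":0,"rz":0,"jaw":0},{"tx":0,"ty":0,"tz":0.035,"rx":0,"ry":0,"rz":0,"jaw":0},{"tx":0,"ty":0,"tz":0.055,"rx":0,"ry":0,"rz":0,"jaw":0},{"tx":0,"ty":0,"tz":0.075,"rx":0,"ry":0,"rz":0,"jaw":0},{"tx":0,"ty":0,"tz":0.09,"rx":0,"ry":0,"rz":0,"jaw":0},{"tx":0,"ty":0,"tz":0.1,"rx":0,"ry":0,"rz":0,"jaw":0},{"tx":0,"ty":0,"tz":0.1,"rx":0,"ry":0,"rz":0,"jaw":0},{"tx":0,"ty":0,"tz":0.1,"rx":0,"ry":0,"rz":0,"jaw":0}]}}

```text
time: 8.6
eef_pos: [584.4, -191.6, 177.0]
tcp_rot: [-2.789, -0.001, 1.536]
ft_force: [-0.4, 0.1, -4.0]
grip_width: 9.0
```

Emit:
{"op": "drive_tool", "data": {"rows": [{"tx":0,"ty":0.01,"tz":0,"rx":0,"ry":0,"rz":0,"jaw":0},{"tx":0,"ty":0.03,"tz":0,"rx":0,"ry":0,"rz":0,"jaw":0},{"tx":0,"ty":0.06,"tz":0,"rx":0,"ry":0,"rz":0,"jaw":0},{"tx":0,"ty":0.095,"tz":0,"rx":0,"ry":0,"rz":0,"jaw":0},{"tx":0,"ty":0.13,"tz":0,"rx":0,"ry":0,"rz":0,"jaw":0},{"tx":0,"ty":0.165,"tz":0,"rx":0,"ry":0,"rz":0,"jaw":0},{"tx":0,"ty":0.2,"tz":0,"rx":0,"ry":0,"rz":0,"jaw":0},{"tx":0,"ty":0.235,"tz":0,"rx":0,"ry":0,"rz":0,"jaw":0},{"tx":0,"ty":0.26,"tz":0,"rx":0,"ry":0,"rz":0,"jaw":0},{"tx":0,"ty":0.27,"tz":0,"rx":0,"ry":0,"rz":0,"jaw":0}]}}

```text
time: 9.6
eef_pos: [583.4, 82.3, 177.1]
tcp_rot: [-2.789, -0.001, 1.54]
ft_force: [0.0, -0.9, -3.1]
grip_width: 8.8
```

```bash
cat > j.py <<'E'
from tgt import *
s=get_state();w=snapshot('wrist');t=snapshot('top');sd=snapshot('side')
print(s['time'],s['eef_pos'],s['tcp_rot'],s['ft_force'],s['grip_width'])
for n,p in(('w',w),('t',t),('s',sd)):
    for d in spot_point(p,'jar')[:3]: print(n,np.round(d['xy'],1),round(d['confidence'],2),atz(p,d['xy'],0,s).round(1))
cv2.imwrite('pics/w6.png',w['image'])
E
python3 j.py
```

```text
9.6 [583.41664361  82.33714642 177.05268722] [-2.78850261e+00 -9.51046503e-04  1.53970617e+00] [ 0.01147053 -0.92740446 -3.05801691] 8.839596042920864
w [172.5  72.5] 0.68 [327.4 197.4   0. ]
w [312.   53.5] 0.61 [512.2 205.8   0. ]
w [321.6 232.9] 0.37 [516.5   6.9   0. ]
t [176.8 254.2] 0.92 [367.8 603.8   0. ]
t [301.9 212.8] 0.63 [510.  206.9   0. ]
s [376.9 248.1] 0.93 [334.1 200.6   0. ]
s [325.2 229.5] 0.77 [521.  197.3   0. ]
s [284.2 318.6] 0.68 [375.7 599.3   0. ]
```

View pics/w6.png

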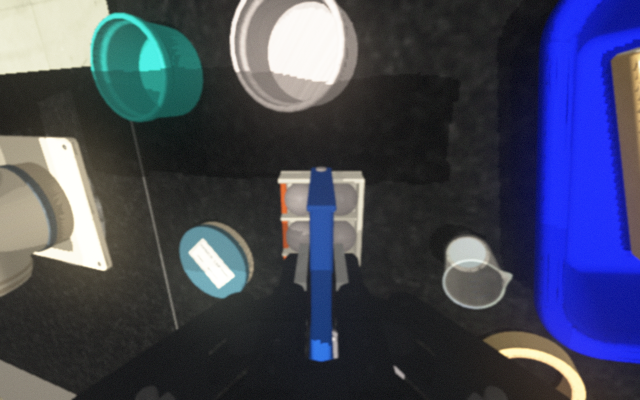

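```bash
cat > pour.py <<'E'
import sys
from tgt import *
LIP=np.array([526.,206.,78.])
def pose(th,dz=0,lip=LIP):
    Rt=rz(-.035)@ry(np.radians(-th)); o=lip+[0,0,dz]-Rt@np.array([-24,0,4.5]); return target(Rt,o,35)
if __name__=='__main__':
    for a_ in sys.argv[1:]:
        th,dz=map(float,a_.split(',')); print(th,dz,end=' '); delta(*pose(th,dz))
E
python3 pour.py 0,50 20,0 24,0
```

```text
0.0 50.0 t 9.9 rot [-0.0125 -0.3521  0.0005] shift m [-0.0344  0.1277 -0.0187]
20.0 0.0 t 9.9 rot [-2.480e-02 -7.009e-01  5.000e-04] shift m [-0.0463  0.1281 -0.0623]
24.0 0.0 t 9.9 rot [-2.730e-02 -7.707e-01  5.000e-04] shift m [-0.0489  0.1282 -0.0615]
```

Emit:
{"op": "drive_tool", "data": {"rows": [{"tx":-0.003,"ty":0.012,"tz":0,"rx":-0.001,"ry":-0.03,"rz":0,"jaw":0},{"tx":-0.008,"ty":0.032,"tz":0,"rx":-0.003,"ry":-0.09,"rz":0,"jaw":0},{"tx":-0.015,"ty":0.056,"tz":-0.003,"rx":-0.006,"ry":-0.15,"rz":0,"jaw":0},{"tx":-0.022,"ty":0.082,"tz":-0.008,"rx":-0.008,"ry":-0.22,"rz":0,"jaw":0},{"tx":-0.028,"ty":0.104,"tz":-0.013,"rx":-0.01,"ry":-0.29,"rz":0,"jaw":0},{"tx":-0.032,"ty":0.12,"tz":-0.017,"rx":-0.012,"ry":-0.33,"rz":0,"jaw":0},{"tx":-0.034,"ty":0.128,"tz":-0.019,"rx":-0.0125,"ry":-0.352,"rz":0,"jaw":0},{"tx":-0.034,"ty":0.128,"tz":-0.019,"rx":-0.0125,"ry":-0.352,"rz":0,"jaw":0}]}}

```text
time: 10.7
eef_pos: [549.4, 206.3, 158.5]
tcp_rot: [3.141, 0.0, 1.537]
ft_force: [-0.3, -0.1, -3.5]
grip_width: 9.5
```

```bash
cat > look.py <<'E'
import sys
from tgt import *
n=sys.argv[1]
F=[];T=[]
for i in range(4):
    w=snapshot('wrist') if i==0 else None
    if i: p=snapshot(['','top','side','top'][i]); 
    if i in(1,2): cv2.imwrite(f'pics/{["","top","side"][i]}_{n}.png',p['image'])
    s=get_state();F.append(s['ft_force']);T.append(s['wrist_torque'])
cv2.imwrite(f'pics/wr_{n}.png',w['image'])
print(n,s['time'],s['eef_pos'].round(1),s['tcp_rot'].round(3),'F',np.mean(F,0).round(2),'T',np.mean(T,0).round(3))
I=w['image'].astype(int)
import os
if os.path.exists('pics/wr_ref.png'):
    R=cv2.imread('pics/wr_ref.png').astype(int); print('roi diff',np.abs(I-R)[170:260,278:310].mean().round(1))
for th in('ball_front1','ball_back1'): print(th,[(np.round(d['xy']).tolist(),round(d['confidence'],2)) for d in find_in(w,th)])
E
python3 look.py a; python3 pour.py 10,20 20,0 24,0
python3 - <<'E'
import cv2,numpy as np
a=cv2.imread('pics/wr_a.png');b=cv2.imread('pics/side_a.png')
cv2.imwrite('pics/v1.png',np.hstack([cv2.resize(a,(480,300)),cv2.resize(b[180:300,230:420],(320,202))[:202] if 0 else np.vstack([cv2.resize(b[180:300,230:420],(320,202)),np.zeros((98,320,3),np.uint8)])]))
E
```

```text
10.0 20.0 t 10.9 rot [-0.0059 -0.1747  0.0009] shift m [-0.0068  0.     -0.0261]
20.0 0.0 t 10.9 rot [-0.0121 -0.3492  0.0009] shift m [-0.013   0.0003 -0.0434]
24.0 0.0 t 10.9 rot [-0.0146 -0.4189  0.0009] shift m [-0.0156  0.0004 -0.0426]Traceback (most recent call last):
  File "look.py", line 10, in <module>
    cv2.imwrite(f'pics/wr_{n}.png',w['image'])
                                   ~^^^^^^^^^
TypeError: 'NoneType' object is not subscriptable
[ WARN:0@0.011] global loadsave.cpp:275 findDecoder imread_('pics/wr_a.png'): can't open/read file: check file path/integrity
Traceback (most recent call last):
cv2.error: OpenCV(4.12.0) /io/opencv/modules/imgproc/src/resize.cpp:4208: error: (-215:Assertion failed) !ssize.empty() in function 'resize'
```

Fix the look script, and move to 20°.

Emit:
{"op": "drive_tool", "data": {"rows": [{"tx":-0.002,"ty":0,"tz":-0.007,"rx":-0.002,"ry":-0.05,"rz":0,"jaw":0},{"tx":-0.004,"ty":0,"tz":-0.016,"rx":-0.004,"ry":-0.11,"rz":0,"jaw":0},{"tx":-0.0068,"ty":0,"tz":-0.026,"rx":-0.006,"ry":-0.175,"rz":0,"jaw":0},{"tx":-0.009,"ty":0,"tz":-0.034,"rx":-0.008,"ry":-0.235,"rz":0,"jaw":0},{"tx":-0.011,"ty":0,"tz":-0.04,"rx":-0.01,"ry":-0.29,"rz":0,"jaw":0},{"tx":-0.0125,"ty":0,"tz":-0.043,"rx":-0.012,"ry":-0.33,"rz":0,"jaw":0},{"tx":-0.013,"ty":0,"tz":-0.0435,"rx":-0.012,"ry":-0.349,"rz":0,"jaw":0},{"tx":-0.013,"ty":0,"tz":-0.0435,"rx":-0.012,"ry":-0.349,"rz":0,"jaw":0},{"tx":-0.013,"ty":0,"tz":-0.0435,"rx":-0.012,"ry":-0.349,"rz":0,"jaw":0}]}}

```text
time: 11.8
eef_pos: [538.1, 206.1, 115.1]
tcp_rot: [2.793, -0.0, 1.536]
ft_force: [0.9, -0.5, -2.6]
grip_width: 9.2
```

```bash
cat > look.py <<'E'
import sys,os
from tgt import *
n=sys.argv[1];F=[];T=[];P={}
for c in('wrist','side','top'):
    P[c]=snapshot(c)
    s=get_state();F.append(s['ft_force']);T.append(s['wrist_torque'])
    cv2.imwrite(f'pics/{c}_{n}.png',P[c]['image'])
w=P['wrist']
print(n,s['time'],s['eef_pos'].round(1),s['tcp_rot'].round(3),'F',np.mean(F,0).round(2),'T',np.mean(T,0).round(3))
if os.path.exists('pics/wrist_b.png'):
    print('roi diff',np.abs(w['image'].astype(int)-cv2.imread('pics/wrist_b.png'))[170:260,278:312].mean().round(1))
for th in('ball_front1','ball_back1'): print(th,[(np.round(d['xy']).tolist(),round(d['confidence'],2)) for d in find_in(w,th)])
b=cv2.resize(P['side']['image'][180:300,260:420],(320,240),interpolation=cv2.INTER_CUBIC)
t=cv2.resize(P['top']['image'][170:250,250:357],(320,240),interpolation=cv2.INTER_CUBIC)
cv2.imwrite(f'pics/v_{n}.png',np.hstack([cv2.resize(w['image'][100:400,170:470],(480,480)),np.vstack([b,t])]))
E
python3 look.py b; python3 pour.py 20,0 22,0 24,0 26,0
```

```text
b 11.95 [538.2 206.3 115. ] [ 2.792 -0.     1.536] F [-0.02 -0.62 -4.16] T [0.012 0.561 0.01 ]
roi diff 0.0
ball_front1 [([297.0, 197.0], 0.94), ([294.0, 238.0], 0.78)]
ball_back1 [([340.0, 236.0], 0.96), ([343.0, 199.0], 0.82)]
20.0 0.0 t 12.05 rot [-0.0001  0.0002 -0.0003] shift m [ 0.0002 -0.0007  0.    ]
22.0 0.0 t 12.05 rot [-0.0013 -0.0347 -0.0003] shift m [-0.0011 -0.0007  0.0004]
24.0 0.0 t 12.05 rot [-0.0025 -0.0696 -0.0003] shift m [-0.0024 -0.0006  0.0008]
26.0 0.0 t 12.05 rot [-0.0037 -0.1045 -0.0003] shift m [-0.0037 -0.0006  0.0011]
```

View pics/v_b.png

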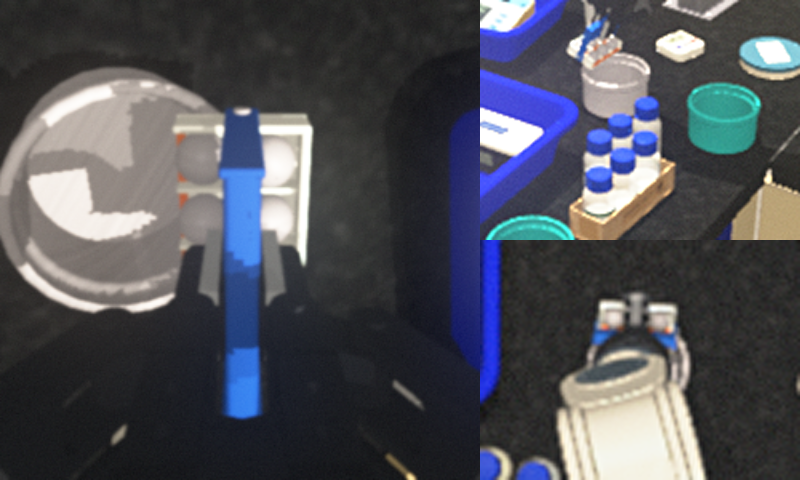

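Emit:
{"op": "drive_tool", "data": {"rows": [{"tx":-0.0008,"ty":0,"tz":0.0002,"rx":-0.0008,"ry":-0.023,"rz":0,"jaw":0},{"tx":-0.0016,"ty":0,"tz":0.0005,"rx":-0.0016,"ry":-0.046,"rz":0,"jaw":0},{"tx":-0.0024,"ty":-0.0005,"tz":0.0008,"rx":-0.0025,"ry":-0.07,"rz":0,"jaw":0},{"tx":-0.0024,"ty":-0.0005,"tz":0.0008,"rx":-0.0025,"ry":-0.07,"rz":0,"jaw":0},{"tx":-0.0024,"ty":-0.0005,"tz":0.0008,"rx":-0.0025,"ry":-0.07,"rz":0,"jaw":0}]}}

```text
time: 12.55
eef_pos: [535.2, 205.9, 115.7]
tcp_rot: [2.723, -0.0, 1.536]
ft_force: [0.3, -0.5, -2.9]
grip_width: 9.1
```

```bash
python3 look.py c; python3 pour.py 26,0 28,0; python3 - <<'E'
from tgt import *
s=get_state();w=snapshot('wrist')
P=np.array([proj(w,(511.5+53*np.cos(u),206+53*np.sin(u),62),s) for u in np.linspace(0,6.28,60)]);print('rim',P.min(0),P.max(0))
E
```

```text
c 12.7 [535.4 205.9 115.7] [ 2.722 -0.     1.536] F [ 0.42 -0.21 -3.9 ] T [0.025 0.655 0.   ]
roi diff 7.1
ball_front1 [([294.0, 240.0], 0.6), ([422.0, 346.0], 0.28)]
ball_back1 [([339.0, 236.0], 0.91), ([342.0, 200.0], 0.59)]
26.0 0.0 t 12.8 rot [-0.0012 -0.0345 -0.0005] shift m [-0.0011 -0.0001  0.0003]
28.0 0.0 t 12.8 rot [-0.0024 -0.0694 -0.0005] shift m [-0.0025 -0.0001  0.0006]
rim [164.54386174 147.48395343] [326.54162597 297.07654091]
```

```bash
cat > step.py <<'E'
import sys
from tgt import *
import pour
n,prev=sys.argv[1:3];F=[];T=[]
for i in range(4):
    w=snapshot('wrist');s=get_state();F.append(s['ft_force']);T.append(s['wrist_torque'])
cv2.imwrite(f'pics/wrist_{n}.png',w['image'])
Rf=cv2.cvtColor(cv2.imread(f'pics/wrist_{prev}.png'),6);I=cv2.cvtColor(w['image'],6)
th=90-np.degrees(np.arccos(0)) 
print(n,round(s['time'],2),'lean',round(180-np.degrees(s['tcp_rot'][0])%360,1),'Fz',np.mean(F,0)[2].round(2),'T',np.mean(T,0).round(3))
for nm,(x,y) in dict(f1=(297,197),f2=(294,238),b1=(343,199),b2=(340,236)).items():
    h=11;t=Rf[y-h:y+h,x-h:x+h];r=cv2.matchTemplate(I[y-h-4:y+h+4,x-h-4:x+h+4],t,cv2.TM_CCOEFF_NORMED);print(nm,r.max().round(2),'mean',I[y-h:y+h,x-h:x+h].mean().round(1),end=' | ')
print()
for k in('ball_front1','ball_back1'): print(k,[(np.round(d['xy']).tolist(),round(d['confidence'],2)) for d in find_in(w,k)])
for d in sys.argv[3:]: print(d,end=' ');pour.delta(*pour.pose(float(d)))
E
python3 step.py d c 26 28
```

```text
d 13.05 lean 24.0 Fz -3.64 T [0.039 0.67  0.003]
f1 0.99 mean 149.4 | f2 0.96 mean 139.4 | b1 1.0 mean 218.3 | b2 1.0 mean 212.0 | 
ball_front1 [([296.0, 197.0], 0.92), ([292.0, 236.0], 0.69)]
ball_back1 [([345.0, 200.0], 0.8), ([343.0, 234.0], 0.79)]
26 t 13.15 rot [-0.0012 -0.0344 -0.0006] shift m [-0.0009 -0.0002  0.0004]
28 t 13.15 rot [-0.0024 -0.0693 -0.0006] shift m [-0.0022 -0.0001  0.0006]
```

Emit:
{"op": "drive_tool", "data": {"rows": [{"tx":-0.0005,"ty":0,"tz":0.0002,"rx":-0.0006,"ry":-0.017,"rz":0,"jaw":0},{"tx":-0.001,"ty":0,"tz":0.0004,"rx":-0.0012,"ry":-0.034,"rz":0,"jaw":0},{"tx":-0.0016,"ty":0,"tz":0.0005,"rx":-0.0018,"ry":-0.052,"rz":0,"jaw":0},{"tx":-0.0022,"ty":0,"tz":0.0006,"rx":-0.0024,"ry":-0.069,"rz":0,"jaw":0},{"tx":-0.0022,"ty":0,"tz":0.0006,"rx":-0.0024,"ry":-0.069,"rz":0,"jaw":0},{"tx":-0.0022,"ty":0,"tz":0.0006,"rx":-0.0024,"ry":-0.069,"rz":0,"jaw":0}]}}

```text
time: 13.75
eef_pos: [532.7, 205.9, 116.2]
tcp_rot: [2.653, -0.0, 1.537]
ft_force: [-0.2, 0.0, -3.4]
grip_width: 8.9
```

```bash
python3 step.py e d 30 31
```

```text
e 13.95 lean 28.0 Fz -3.54 T [0.004 0.78  0.027]
f1 0.67 mean 171.4 | f2 0.92 mean 140.2 | b1 1.0 mean 216.9 | b2 1.0 mean 211.7 | 
ball_front1 [([294.0, 238.0], 0.81)]
ball_back1 [([343.0, 232.0], 0.98), ([344.0, 202.0], 0.63)]
30 t 14.05 rot [-0.0012 -0.0351 -0.0006] shift m [-0.0015 -0.0001  0.0002]
31 t 14.05 rot [-0.0018 -0.0525 -0.0006] shift m [-0.0022 -0.      0.0003]
```

Emit:
{"op": "drive_tool", "data": {"rows": [{"tx":-0.0007,"ty":0,"tz":0.0001,"rx":-0.0006,"ry":-0.018,"rz":0,"jaw":0},{"tx":-0.0015,"ty":0,"tz":0.0002,"rx":-0.0012,"ry":-0.035,"rz":0,"jaw":0},{"tx":-0.0015,"ty":0,"tz":0.0002,"rx":-0.0012,"ry":-0.035,"rz":0,"jaw":0},{"tx":-0.0015,"ty":0,"tz":0.0002,"rx":-0.0012,"ry":-0.035,"rz":0,"jaw":0}]}}

```text
time: 14.45
eef_pos: [531.1, 205.9, 116.3]
tcp_rot: [2.618, 0.0, 1.537]
ft_force: [0.5, 0.2, -3.5]
grip_width: 8.8
```

```bash
python3 step.py f e 32 33
```

```text
f 14.65 lean 30.0 Fz -3.62 T [ 0.018  0.853 -0.002]
f1 0.95 mean 178.0 | f2 0.96 mean 140.0 | b1 1.0 mean 215.4 | b2 1.0 mean 211.1 | 
ball_front1 [([298.0, 197.0], 0.66), ([293.0, 237.0], 0.61)]
ball_back1 [([341.0, 235.0], 0.87), ([340.0, 200.0], 0.66)]
32 t 14.75 rot [-0.0012 -0.0349 -0.0006] shift m [-0.0013 -0.      0.0001]
33 t 14.75 rot [-0.0018 -0.0523 -0.0006] shift m [-0.002  -0.      0.0002]
```

Emit:
{"op": "drive_tool", "data": {"rows": [{"tx":-0.0007,"ty":0,"tz":0.0001,"rx":-0.0006,"ry":-0.018,"rz":0,"jaw":0},{"tx":-0.0014,"ty":0,"tz":0.0001,"rx":-0.0012,"ry":-0.035,"rz":0,"jaw":0},{"tx":-0.0014,"ty":0,"tz":0.0001,"rx":-0.0012,"ry":-0.035,"rz":0,"jaw":0},{"tx":-0.0014,"ty":0,"tz":0.0001,"rx":-0.0012,"ry":-0.035,"rz":0,"jaw":0}]}}

```text
time: 15.15
eef_pos: [529.7, 205.9, 116.4]
tcp_rot: [2.583, 0.0, 1.537]
ft_force: [-0.4, -0.5, -2.8]
grip_width: 8.9
```

```bash
python3 step.py g f 34 35
```

```text
g 15.35 lean 32.0 Fz -3.18 T [0.031 0.874 0.015]
f1 0.94 mean 178.4 | f2 0.94 mean 142.2 | b1 1.0 mean 216.6 | b2 1.0 mean 212.0 | 
ball_front1 [([292.0, 238.0], 0.94), ([295.0, 198.0], 0.85), ([323.0, 229.0], 0.17)]
ball_back1 [([342.0, 201.0], 0.96), ([341.0, 232.0], 0.79)]
34 t 15.45 rot [-0.0012 -0.0348 -0.0006] shift m [-0.0013 -0.      0.0001]
35 t 15.45 rot [-0.0018 -0.0522 -0.0006] shift m [-0.0019  0.      0.0002]
```

Emit:
{"op": "drive_tool", "data": {"rows": [{"tx":-0.0007,"ty":0,"tz":0.0001,"rx":-0.0006,"ry":-0.018,"rz":0,"jaw":0},{"tx":-0.0014,"ty":0,"tz":0.0001,"rx":-0.0012,"ry":-0.035,"rz":0,"jaw":0},{"tx":-0.0014,"ty":0,"tz":0.0001,"rx":-0.0012,"ry":-0.035,"rz":0,"jaw":0},{"tx":-0.0014,"ty":0,"tz":0.0001,"rx":-0.0012,"ry":-0.035,"rz":0,"jaw":0}]}}

```text
time: 15.85
eef_pos: [528.3, 205.9, 116.4]
tcp_rot: [2.548, 0.0, 1.537]
ft_force: [0.1, -0.2, -3.3]
grip_width: 9.0
```

```bash
python3 step.py h g 36 37
```

```text
h 16.05 lean 34.0 Fz -3.52 T [ 0.037  0.914 -0.009]
f1 0.94 mean 188.5 | f2 0.9 mean 144.9 | b1 1.0 mean 217.4 | b2 1.0 mean 212.6 | 
ball_front1 [([298.0, 198.0], 0.82), ([293.0, 238.0], 0.65), ([421.0, 348.0], 0.31)]
ball_back1 [([342.0, 202.0], 0.88), ([341.0, 233.0], 0.58), ([320.0, 227.0], 0.21)]
36 t 16.15 rot [-0.0012 -0.0346 -0.0006] shift m [-0.0012  0.0001  0.0001]
37 t 16.15 rot [-0.0018 -0.0521 -0.0006] shift m [-0.0019  0.0001  0.0001]
```

Emit:
{"op": "drive_tool", "data": {"rows": [{"tx":-0.0007,"ty":0,"tz":0.0001,"rx":-0.0006,"ry":-0.018,"rz":0,"jaw":0},{"tx":-0.0013,"ty":0,"tz":0.0001,"rx":-0.0012,"ry":-0.035,"rz":0,"jaw":0},{"tx":-0.0013,"ty":0,"tz":0.0001,"rx":-0.0012,"ry":-0.035,"rz":0,"jaw":0},{"tx":-0.0013,"ty":0,"tz":0.0001,"rx":-0.0012,"ry":-0.035,"rz":0,"jaw":0}]}}

```text
time: 16.55
eef_pos: [527.1, 205.9, 116.6]
tcp_rot: [2.513, 0.0, 1.537]
ft_force: [0.3, -0.1, -3.2]
grip_width: 9.0
```

```bash
python3 step.py i h 38 39
```

```text
i 16.75 lean 36.0 Fz -3.06 T [0.033 1.018 0.008]
f1 0.94 mean 202.6 | f2 0.9 mean 153.3 | b1 1.0 mean 221.1 | b2 1.0 mean 216.9 | 
ball_front1 [([290.0, 237.0], 0.8), ([297.0, 198.0], 0.65)]
ball_back1 [([342.0, 201.0], 0.64), ([294.0, 237.0], 0.59), ([344.0, 237.0], 0.57)]
38 t 16.85 rot [-0.0012 -0.0346 -0.0005] shift m [-0.0013  0.0001  0.    ]
39 t 16.85 rot [-0.0018 -0.052  -0.0005] shift m [-0.002   0.0002  0.    ]
```

```bash
python3 - <<'E'
import cv2,numpy as np
f=lambda n:cv2.resize(cv2.imread(f'pics/wrist_{n}.png')[150:290,220:370],(390,364),interpolation=cv2.INTER_CUBIC)
cv2.imwrite('pics/m1.png',np.hstack([f('d'),f('i')]))
E
```

```text
(no output)
```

View pics/m1.png

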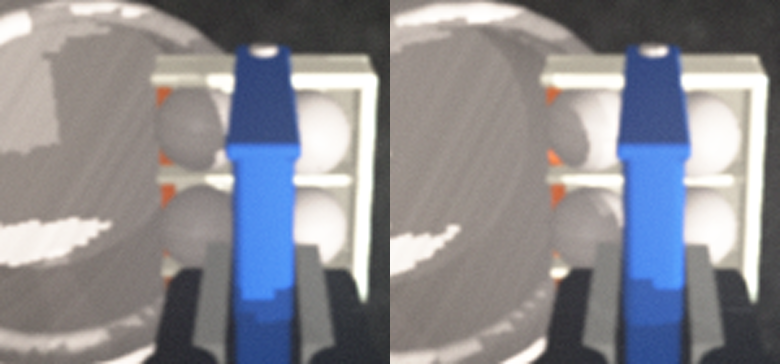

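At 36° the front balls are still in their pockets; only the lighting changed. I'm continuing.

Emit:
{"op": "drive_tool", "data": {"rows": [{"tx":-0.0007,"ty":0,"tz":0,"rx":-0.0006,"ry":-0.018,"rz":0,"jaw":0},{"tx":-0.0013,"ty":0,"tz":0,"rx":-0.0012,"ry":-0.035,"rz":0,"jaw":0},{"tx":-0.0013,"ty":0,"tz":0,"rx":-0.0012,"ry":-0.035,"rz":0,"jaw":0},{"tx":-0.0013,"ty":0,"tz":0,"rx":-0.0012,"ry":-0.035,"rz":0,"jaw":0}]}}

```text
time: 17.25
eef_pos: [526.0, 205.9, 116.7]
tcp_rot: [2.478, 0.0, 1.537]
ft_force: [-0.4, -0.5, -3.0]
grip_width: 9.1
```

```bash
python3 step.py j i 40 41
```

```text
j 17.45 lean 38.0 Fz -3.33 T [0.049 1.034 0.012]
f1 0.94 mean 214.7 | f2 0.96 mean 157.7 | b1 1.0 mean 223.6 | b2 1.0 mean 219.0 | 
ball_front1 [([296.0, 198.0], 0.84), ([295.0, 237.0], 0.75)]
ball_back1 [([343.0, 199.0], 0.81), ([341.0, 234.0], 0.66)]
40 t 17.55 rot [-0.0012 -0.0345 -0.0005] shift m [-0.0013  0.0002  0.    ]
41 t 17.55 rot [-0.0018 -0.0519 -0.0005] shift m [-0.002   0.0002  0.    ]
```

Emit:
{"op": "drive_tool", "data": {"rows": [{"tx":-0.0007,"ty":0,"tz":0,"rx":-0.0006,"ry":-0.018,"rz":0,"jaw":0},{"tx":-0.0013,"ty":0,"tz":0,"rx":-0.0012,"ry":-0.035,"rz":0,"jaw":0},{"tx":-0.0013,"ty":0,"tz":0,"rx":-0.0012,"ry":-0.035,"rz":0,"jaw":0},{"tx":-0.0013,"ty":0,"tz":0,"rx":-0.0012,"ry":-0.035,"rz":0,"jaw":0}]}}

```text
time: 17.95
eef_pos: [524.7, 205.9, 116.7]
tcp_rot: [2.443, 0.0, 1.536]
ft_force: [-0.0, 0.8, -3.4]
grip_width: 9.2
```

```bash
python3 step.py k j 42 43
```

```text
k 18.15 lean 40.0 Fz -3.02 T [ 0.068  1.07  -0.007]
f1 0.93 mean 219.2 | f2 0.93 mean 162.3 | b1 1.0 mean 224.5 | b2 1.0 mean 220.2 | 
ball_front1 [([295.0, 197.0], 0.83), ([291.0, 237.0], 0.77)]
ball_back1 [([342.0, 233.0], 0.9), ([342.0, 199.0], 0.6)]
42 t 18.25 rot [-0.0012 -0.0344 -0.0005] shift m [-0.0014  0.0002 -0.0001]
43 t 18.25 rot [-0.0018 -0.0518 -0.0005] shift m [-0.0021  0.0002 -0.0001]
```

Emit:
{"op": "drive_tool", "data": {"rows": [{"tx":-0.0007,"ty":0,"tz":0,"rx":-0.0006,"ry":-0.018,"rz":0,"jaw":0},{"tx":-0.0014,"ty":0,"tz":0,"rx":-0.0012,"ry":-0.035,"rz":0,"jaw":0},{"tx":-0.0014,"ty":0,"tz":0,"rx":-0.0012,"ry":-0.035,"rz":0,"jaw":0},{"tx":-0.0014,"ty":0,"tz":0,"rx":-0.0012,"ry":-0.035,"rz":0,"jaw":0}]}}

```text
time: 18.65
eef_pos: [523.3, 205.9, 116.7]
tcp_rot: [2.408, 0.0, 1.537]
ft_force: [0.3, -0.6, -3.2]
grip_width: 9.3
```

```bash
python3 step.py l k 43 44
```

```text
l 18.85 lean 42.0 Fz -3.68 T [ 0.049  1.105 -0.012]
f1 0.94 mean 225.0 | f2 0.96 mean 171.8 | b1 1.0 mean 227.4 | b2 1.0 mean 223.0 | 
ball_front1 [([294.0, 238.0], 0.88), ([295.0, 196.0], 0.85)]
ball_back1 [([341.0, 234.0], 0.67), ([342.0, 202.0], 0.56)]
43 t 18.95 rot [-0.0006 -0.0168 -0.0005] shift m [-0.0007  0.0002 -0.0001]
44 t 18.95 rot [-0.0012 -0.0343 -0.0005] shift m [-0.0013  0.0003 -0.0002]
```

Emit:
{"op": "drive_tool", "data": {"rows": [{"tx":-0.0006,"ty":0,"tz":0,"rx":-0.0006,"ry":-0.018,"rz":0,"jaw":0},{"tx":-0.0013,"ty":0,"tz":0,"rx":-0.0012,"ry":-0.035,"rz":0,"jaw":0},{"tx":-0.0013,"ty":0,"tz":0,"rx":-0.0012,"ry":-0.035,"rz":0,"jaw":0},{"tx":-0.0013,"ty":0,"tz":0,"rx":-0.0012,"ry":-0.035,"rz":0,"jaw":0}]}}

```text
time: 19.35
eef_pos: [522.0, 205.9, 116.6]
tcp_rot: [2.373, 0.0, 1.537]
ft_force: [0.4, 0.3, -3.5]
grip_width: 9.2
```

```bash
python3 step.py m l 45 46
```

```text
m 19.55 lean 44.0 Fz -3.48 T [0.032 1.134 0.003]
f1 0.98 mean 228.4 | f2 0.97 mean 180.0 | b1 1.0 mean 228.3 | b2 1.0 mean 224.5 | 
ball_front1 [([296.0, 197.0], 0.91), ([294.0, 234.0], 0.61)]
ball_back1 [([342.0, 203.0], 0.9), ([341.0, 235.0], 0.79)]
45 t 19.65 rot [-0.0006 -0.0166 -0.0005] shift m [-0.0007  0.0003 -0.0003]
46 t 19.65 rot [-0.0012 -0.0341 -0.0005] shift m [-0.0014  0.0003 -0.0004]
```

Emit:
{"op": "drive_tool", "data": {"rows": [{"tx":-0.0007,"ty":0,"tz":-0.0002,"rx":-0.0006,"ry":-0.017,"rz":0,"jaw":0},{"tx":-0.0014,"ty":0,"tz":-0.0004,"rx":-0.0012,"ry":-0.034,"rz":0,"jaw":0},{"tx":-0.0014,"ty":0,"tz":-0.0004,"rx":-0.0012,"ry":-0.034,"rz":0,"jaw":0},{"tx":-0.0014,"ty":0,"tz":-0.0004,"rx":-0.0012,"ry":-0.034,"rz":0,"jaw":0}]}}

```text
time: 20.05
eef_pos: [520.6, 205.9, 116.3]
tcp_rot: [2.339, 0.0, 1.536]
ft_force: [-0.0, -0.2, -3.9]
grip_width: 9.1
```

```bash
python3 step.py n m 47 48
```

```text
n 20.25 lean 46.0 Fz -2.35 T [ 0.01   1.059 -0.002]
f1 0.58 mean 236.3 | f2 0.57 mean 227.0 | b1 1.0 mean 230.6 | b2 1.0 mean 227.3 | 
ball_front1 [([216.0, 255.0], 0.91), ([202.0, 224.0], 0.72), ([233.0, 192.0], 0.7), ([342.0, 201.0], 0.48)]
ball_back1 [([338.0, 234.0], 0.84), ([344.0, 201.0], 0.63), ([320.0, 225.0], 0.57)]
47 t 20.35 rot [-0.0008 -0.0171 -0.0005] shift m [-0.0008  0.0003 -0.0002]
48 t 20.35 rot [-0.0014 -0.0346 -0.0005] shift m [-0.0014  0.0003 -0.0004]
```

All three front balls are in the jar at (216,255), (202,224) and (233,192), the load is about 1 N lighter, and the back balls are still in place. I'm untilting and lifting.

```bash
python3 pour.py 30,10 10,40 -20,60
```

```text
30.0 10.0 t 20.35 rot [ 0.0095  0.2794 -0.0004] shift m [ 0.0107 -0.0001  0.0098]
10.0 40.0 t 20.35 rot [ 2.170e-02  6.283e-01 -4.000e-04] shift m [ 0.0235 -0.0006  0.0356]
-20.0 60.0 t 20.35 rot [ 3.9900e-02  1.1515e+00 -3.0000e-04] shift m [ 0.0381 -0.0011  0.0419]
```

Emit:
{"op": "drive_tool", "data": {"rows": [{"tx":0.003,"ty":0,"tz":0.002,"rx":0.003,"ry":0.08,"rz":0,"jaw":0},{"tx":0.007,"ty":0,"tz":0.005,"rx":0.006,"ry":0.18,"rz":0,"jaw":0},{"tx":0.0107,"ty":0,"tz":0.01,"rx":0.0095,"ry":0.28,"rz":0,"jaw":0},{"tx":0.014,"ty":0,"tz":0.017,"rx":0.013,"ry":0.38,"rz":0,"jaw":0},{"tx":0.018,"ty":0,"tz":0.025,"rx":0.017,"ry":0.5,"rz":0,"jaw":0},{"tx":0.0235,"ty":0,"tz":0.036,"rx":0.0217,"ry":0.628,"rz":0,"jaw":0},{"tx":0.028,"ty":0,"tz":0.048,"rx":0.026,"ry":0.76,"rz":0,"jaw":0},{"tx":0.033,"ty":0,"tz":0.06,"rx":0.031,"ry":0.9,"rz":0,"jaw":0},{"tx":0.036,"ty":0,"tz":0.068,"rx":0.036,"ry":1.04,"rz":0,"jaw":0},{"tx":0.038,"ty":0,"tz":0.072,"rx":0.04,"ry":1.151,"rz":0,"jaw":0}]}}

```text
time: 21.35
eef_pos: [560.1, 205.7, 189.1]
tcp_rot: [-2.79, -0.001, 1.536]
ft_force: [1.0, 1.1, -2.0]
grip_width: 8.9
```

```bash
cat > home.py <<'E'
from tgt import *
G=np.array([584.49,-191.65,77.21]);Rg=Ro.from_euler('xyz',[-2.78953,-.00044,1.53629]).as_matrix()
s=get_state();print(s['ft_force'],s['q'].round(3))
for dz in(100,20,6,1,0): print(dz,end=' ');delta(Rg,G+[0,0,dz])
E
python3 home.py
```

```text
[ 1.04979207  1.072989   -1.9830894 ] [0.175 0.59  0.386 1.711 0.073 1.768]
100 t 21.35 rot [-0.0003  0.0007  0.0007] shift m [ 0.0244 -0.3973 -0.0119]
20 t 21.35 rot [-0.0003  0.0007  0.0007] shift m [ 0.0244 -0.3973 -0.0919]
6 t 21.35 rot [-0.0003  0.0007  0.0007] shift m [ 0.0244 -0.3973 -0.1059]
1 t 21.35 rot [-0.0003  0.0007  0.0007] shift m [ 0.0244 -0.3973 -0.1109]
0 t 21.35 rot [-0.0003  0.0007  0.0007] shift m [ 0.0244 -0.3973 -0.1119]
```

Emit:
{"op": "drive_tool", "data": {"rows": [{"tx":0.001,"ty":-0.01,"tz":0,"rx":0,"ry":0,"rz":0,"jaw":0},{"tx":0.002,"ty":-0.035,"tz":0,"rx":0,"ry":0,"rz":0,"jaw":0},{"tx":0.004,"ty":-0.075,"tz":0,"rx":0,"ry":0,"rz":0,"jaw":0},{"tx":0.007,"ty":-0.12,"tz":0,"rx":0,"ry":0,"rz":0,"jaw":0},{"tx":0.01,"ty":-0.165,"tz":-0.002,"rx":0,"ry":0,"rz":0,"jaw":0},{"tx":0.013,"ty":-0.21,"tz":-0.004,"rx":0,"ry":0,"rz":0,"jaw":0},{"tx":0.016,"ty":-0.255,"tz":-0.006,"rx":0,"ry":0,"rz":0,"jaw":0},{"tx":0.019,"ty":-0.3,"tz":-0.008,"rx":0,"ry":0,"rz":0,"jaw":0},{"tx":0.022,"ty":-0.345,"tz":-0.01,"rx":0,"ry":0,"rz":0,"jaw":0},{"tx":0.0235,"ty":-0.375,"tz":-0.012,"rx":0,"ry":0,"rz":0,"jaw":0}]}}

```text
time: 22.35
eef_pos: [581.9, -172.6, 176.6]
tcp_rot: [-2.796, 0.002, 1.535]
ft_force: [-0.1, 0.3, -2.0]
grip_width: 9.2
```

Emit:
{"op": "drive_tool", "data": {"rows": [{"tx":0.0008,"ty":-0.015,"tz":0,"rx":0,"ry":0,"rz":0,"jaw":0},{"tx":0.001,"ty":-0.022,"tz":0,"rx":0,"ry":0,"rz":0,"jaw":0},{"tx":0.001,"ty":-0.022,"tz":0,"rx":0,"ry":0,"rz":0,"jaw":0},{"tx":0.001,"ty":-0.022,"tz":0,"rx":0,"ry":0,"rz":0,"jaw":0},{"tx":0.001,"ty":-0.022,"tz":0,"rx":0,"ry":0,"rz":0,"jaw":0}]}}

```text
time: 22.85
eef_pos: [583.3, -189.7, 176.6]
tcp_rot: [-2.793, -0.0, 1.538]
ft_force: [-0.2, 0.7, -2.1]
grip_width: 8.6
```

```bash
python3 home.py; python3 step.py o n | tail -2
```

```text
[-0.16205716  0.7029538  -2.08680949] [-0.393  0.626  0.424  1.696 -0.12   1.23 ]
100 t 22.85 rot [ 0.0004  0.0036 -0.0017] shift m [ 0.0012 -0.0019  0.0006]
20 t 22.85 rot [ 0.0004  0.0036 -0.0017] shift m [ 0.0012 -0.0019 -0.0794]
6 t 22.85 rot [ 0.0004  0.0036 -0.0017] shift m [ 0.0012 -0.0019 -0.0934]
1 t 22.85 rot [ 0.0004  0.0036 -0.0017] shift m [ 0.0012 -0.0019 -0.0984]
0 t 22.85 rot [ 0.0004  0.0036 -0.0017] shift m [ 0.0012 -0.0019 -0.0994]
ball_front1 []
ball_back1 [([346.0, 200.0], 0.88), ([343.0, 235.0], 0.68)]
```

Emit:
{"op": "drive_tool", "data": {"rows": [{"tx":0.0002,"ty":-0.0019,"tz":-0.015,"rx":0,"ry":0.0036,"rz":-0.0017,"jaw":0},{"tx":0.0002,"ty":-0.0019,"tz":-0.035,"rx":0,"ry":0.0036,"rz":-0.0017,"jaw":0},{"tx":0.0002,"ty":-0.0019,"tz":-0.055,"rx":0,"ry":0.0036,"rz":-0.0017,"jaw":0},{"tx":0.0002,"ty":-0.0019,"tz":-0.07,"rx":0,"ry":0.0036,"rz":-0.0017,"jaw":0},{"tx":0.0002,"ty":-0.0019,"tz":-0.08,"rx":0,"ry":0.0036,"rz":-0.0017,"jaw":0},{"tx":0.0002,"ty":-0.0019,"tz":-0.087,"rx":0,"ry":0.0036,"rz":-0.0017,"jaw":0},{"tx":0.0002,"ty":-0.0019,"tz":-0.091,"rx":0,"ry":0.0036,"rz":-0.0017,"jaw":0},{"tx":0.0002,"ty":-0.0019,"tz":-0.0935,"rx":0,"ry":0.0036,"rz":-0.0017,"jaw":0},{"tx":0.0002,"ty":-0.0019,"tz":-0.0935,"rx":0,"ry":0.0036,"rz":-0.0017,"jaw":0},{"tx":0.0002,"ty":-0.0019,"tz":-0.0935,"rx":0,"ry":0.0036,"rz":-0.0017,"jaw":0}]}}

```text
time: 24.15
eef_pos: [583.5, -193.1, 83.2]
tcp_rot: [-2.79, 0.0, 1.535]
ft_force: [0.2, -0.6, -1.9]
grip_width: 9.2
```

```bash
python3 home.py
```

```text
[ 0.16541212 -0.55304996 -1.8513136 ] [-0.397  0.67   0.266  1.498 -0.122  1.23 ]
100 t 24.15 rot [0.0006 0.0001 0.0018] shift m [0.001  0.0015 0.094 ]
20 t 24.15 rot [0.0006 0.0001 0.0018] shift m [0.001  0.0015 0.014 ]
6 t 24.15 rot [0.0006 0.0001 0.0018] shift m [ 0.001   0.0015 -0.    ]
1 t 24.15 rot [0.0006 0.0001 0.0018] shift m [ 0.001   0.0015 -0.005 ]
0 t 24.15 rot [0.0006 0.0001 0.0018] shift m [ 0.001   0.0015 -0.006 ]
```

Emit:
{"op": "drive_tool", "data": {"rows": [{"tx":0,"ty":0.0015,"tz":-0.0015,"rx":0,"ry":0,"rz":0.0018,"jaw":0},{"tx":0,"ty":0.0015,"tz":-0.003,"rx":0,"ry":0,"rz":0.0018,"jaw":0},{"tx":0.0003,"ty":0.0015,"tz":-0.004,"rx":0,"ry":0,"rz":0.0018,"jaw":0},{"tx":0.0003,"ty":0.0015,"tz":-0.005,"rx":0,"ry":0,"rz":0.0018,"jaw":0},{"tx":0.0003,"ty":0.0015,"tz":-0.005,"rx":0,"ry":0,"rz":0.0018,"jaw":0},{"tx":0.0003,"ty":0.0015,"tz":-0.005,"rx":0,"ry":0,"rz":0.0018,"jaw":0}]}}

```text
time: 24.75
eef_pos: [583.6, -191.5, 77.8]
tcp_rot: [-2.789, -0.0, 1.536]
ft_force: [0.4, 0.6, -2.6]
grip_width: 9.1
```

```bash
python3 home.py; python3 home.py
```

```text
[ 0.36912065  0.60536859 -2.57241813] [-0.395  0.674  0.258  1.487 -0.122  1.231]
100 t 24.75 rot [ 0.0003 -0.0006 -0.    ] shift m [ 0.0009 -0.0001  0.0994]
20 t 24.75 rot [ 0.0003 -0.0006 -0.    ] shift m [ 0.0009 -0.0001  0.0194]
6 t 24.75 rot [ 0.0003 -0.0006 -0.    ] shift m [ 0.0009 -0.0001  0.0054]
1 t 24.75 rot [ 0.0003 -0.0006 -0.    ] shift m [ 0.0009 -0.0001  0.0004]
0 t 24.75 rot [ 0.0003 -0.0006 -0.    ] shift m [ 0.0009 -0.0001 -0.0006]
[ 0.36912065  0.60536859 -2.57241813] [-0.395  0.674  0.258  1.487 -0.122  1.231]
100 t 24.75 rot [ 0.0003 -0.0006 -0.    ] shift m [ 0.0009 -0.0001  0.0994]
20 t 24.75 rot [ 0.0003 -0.0006 -0.    ] shift m [ 0.0009 -0.0001  0.0194]
6 t 24.75 rot [ 0.0003 -0.0006 -0.    ] shift m [ 0.0009 -0.0001  0.0054]
1 t 24.75 rot [ 0.0003 -0.0006 -0.    ] shift m [ 0.0009 -0.0001  0.0004]
0 t 24.75 rot [ 0.0003 -0.0006 -0.    ] shift m [ 0.0009 -0.0001 -0.0006]
```

Emit:
{"op": "drive_tool", "data": {"rows": [{"tx":0.0003,"ty":0,"tz":-0.0004,"rx":0,"ry":0,"rz":0,"jaw":0},{"tx":0.0003,"ty":0,"tz":-0.0007,"rx":0,"ry":0,"rz":0,"jaw":0},{"tx":0.0003,"ty":0,"tz":-0.0007,"rx":0,"ry":0,"rz":0,"jaw":0},{"tx":0.0003,"ty":0,"tz":-0.0007,"rx":0,"ry":0,"rz":0,"jaw":0}]}}

```text
time: 25.15
eef_pos: [583.9, -191.6, 77.5]
tcp_rot: [-2.789, 0.0, 1.536]
ft_force: [0.0, 1.1, 2.8]
grip_width: 9.3
```

Emit:
{"op": "drive_tool", "data": {"rows": [{"tx":0,"ty":0,"tz":-0.0004,"rx":0,"ry":0,"rz":0,"jaw":0},{"tx":0,"ty":0,"tz":-0.0004,"rx":0,"ry":0,"rz":0,"jaw":0},{"tx":0,"ty":0,"tz":-0.0004,"rx":0,"ry":0,"rz":0,"jaw":0}]}}

```text
time: 25.45
eef_pos: [583.9, -191.6, 77.4]
tcp_rot: [-2.79, 0.0, 1.536]
ft_force: [-0.5, -0.7, 6.7]
grip_width: 8.9
```

Emit:
{"op": "drive_tool", "data": {"rows": [{"tx":0,"ty":0,"tz":0.0005,"rx":0,"ry":0,"rz":0,"jaw":0},{"tx":0,"ty":0,"tz":0.0005,"rx":0,"ry":0,"rz":0,"jaw":0},{"tx":0,"ty":0,"tz":0.0005,"rx":0,"ry":0,"rz":0,"jaw":0.2},{"tx":0,"ty":0,"tz":0.0005,"rx":0,"ry":0,"rz":0,"jaw":0.3},{"tx":0,"ty":0,"tz":0.0005,"rx":0,"ry":0,"rz":0,"jaw":0.5},{"tx":0,"ty":0,"tz":0.0005,"rx":0,"ry":0,"rz":0,"jaw":0.7},{"tx":0,"ty":0,"tz":0.0005,"rx":0,"ry":0,"rz":0,"jaw":1},{"tx":0,"ty":0,"tz":0.0005,"rx":0,"ry":0,"rz":0,"jaw":1},{"tx":0,"ty":0,"tz":0.0005,"rx":0,"ry":0,"rz":0,"jaw":1},{"tx":0,"ty":0,"tz":0.0005,"rx":0,"ry":0,"rz":0,"jaw":1}]}}

```text
time: 26.45
eef_pos: [583.9, -191.5, 77.2]
tcp_rot: [-2.789, -0.0, 1.536]
ft_force: [0.2, -0.0, 0.0]
grip_width: 85.1
```

Emit:
{"op": "drive_tool", "data": {"rows": [{"tx":0.005,"ty":0,"tz":0.015,"rx":0,"ry":0,"rz":0,"jaw":1},{"tx":0.013,"ty":0,"tz":0.036,"rx":0,"ry":0,"rz":0,"jaw":1},{"tx":0.021,"ty":0,"tz":0.058,"rx":0,"ry":0,"rz":0,"jaw":1},{"tx":0.031,"ty":0,"tz":0.086,"rx":0,"ry":0,"rz":0,"jaw":1},{"tx":0.031,"ty":0,"tz":0.086,"rx":0,"ry":0,"rz":0,"jaw":1},{"tx":0.031,"ty":0,"tz":0.086,"rx":0,"ry":0,"rz":0,"jaw":1},{"tx":0.031,"ty":0,"tz":0.086,"rx":0,"ry":0,"rz":0,"jaw":1}]}}

```text
time: 27.15
eef_pos: [614.4, -191.4, 162.2]
tcp_rot: [-2.788, -0.001, 1.536]
ft_force: [0.4, 0.2, -0.7]
grip_width: 85.3
```

```bash
python3 - <<'E'
from tgt import *
s=get_state();w=snapshot('wrist');t=snapshot('top')
print(s['time'],s['eef_pos'])
a=cv2.imread('pics/w4.png')
f=lambda i:cv2.resize(i[90:290,240:440],(400,400),interpolation=cv2.INTER_CUBIC)
g=lambda i:cv2.resize(i[150:230,270:450],(400,178),interpolation=cv2.INTER_CUBIC)
cv2.imwrite('pics/fin.png',np.vstack([np.hstack([f(a),f(w['image'])]),np.hstack([g(cv2.imread('pics/top0.png')),g(t['image'])])]))
for k in('tray_handle','tray_lip'): print(k,[(np.round(d['xy'],1),d['confidence']) for d in spot_point(w,k)[:1]])
print('jar',[(np.round(d['xy'],1),atz(t,d['xy'],0).round()) for d in spot_point(t,'jar')])
print([(np.round(d['xy']).tolist(),round(d['confidence'],2)) for d in find_in(t,'ball_front1')])
E
```

```text
27.15 [ 614.41349143 -191.41005656  162.16433498]
tray_handle [(array([323.6, 208. ]), 0.96)]
tray_lip [(array([294.5, 187.8]), 0.89)]
jar [(array([176.8, 252.6]), array([373., 604.,   0.])), (array([305. , 207.5]), array([527., 197.,   0.])), (array([305.4, 272.4]), array([319., 191.,   0.]))]
[]
```

View pics/fin.png

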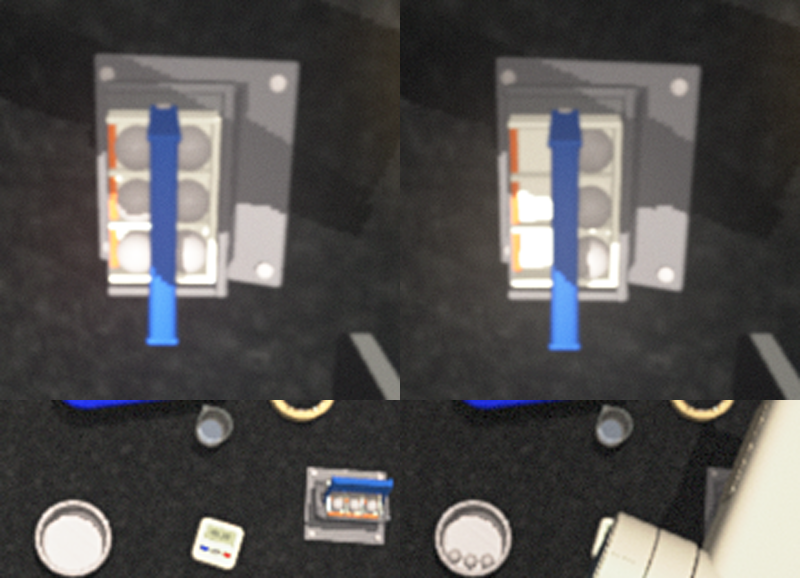

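The tray is home with its three back balls, three balls are in the jar, and the jar hasn't moved. I'm handing the job in.

```bash
python3 -c "
from workcell import *
print(finish_job())"
```

```text
the job is handed in; nothing more can be done
None
```

The jar is charged with the three front balls, and the tray is back home on its rest with the three back balls still in it. The job was handed in at about 27 s of the 72 s allowed.

- **Pour:** I carried the tray by its blue handle to the steel jar and tipped it in small steps. The front row rolled off between 44° and 46° front-down, where the load dropped by about 1 N.
- **Setting down:** The tray touched down with about 9 N on the rest. I eased that off before letting go, then backed the gripper clear.
- **Last checks:** The closing wrist picture shows the tray seated as at the start, with the front pockets empty and the back pockets full. The closing top picture shows three balls in the jar, which stands where it was.
- **Disagreements:**
  - The network's last jar position was about 16 mm off the earlier one (x 527 against 511). The picture shows no movement, so I took that as network error.
  - It also found no balls in the final top picture, although three can be seen in the jar.
- **Not checked:** The arm partly hid the bench timer in that last picture. I carried the tray well above it and felt no contact there.

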